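# Set up rack slats in the spacing jig for marking

## Task

I'm making a slatted resting rack for the barbecue: clear the basting brush and the scraper off the spacing jig onto the wooden turntable, and lay every hardwood slat flat in a bay of the jig, one to a bay. Once they are all in, push the clamp bar home until its spring plunger clicks, so that the slats are held up to the end stop, and only then lay the marking square across them ready for the pencil, its fence flush against the outer face of the datum rail, its blade flat and the blade's far edge (the one away from the robot) on the scored line. Leave the other things on the ledge alone.

Things in the scene. Friction and masses are not known exactly. Their poses are not given: they have to be found in the camera images.
- jig: Spacing jig, fixed: plywood board 253 x 266 mm, 15 mm thick, turned a few degrees at most. Origin at ledge height; x points away from the robot (along the slats), y left, z up. Low spacer strips along x (tops 21 mm above the ledge) leave four bays 34 mm wide, 58 mm apart. Two dark lugs at the near end (x = -113 to -93, y = +/-90 mm, 39 mm high; knob on the left one to 62 mm)
- bay0 (a point): Bay 0 of the jig, counted from the datum rail: centre of a slat lying in it against the end stop (24 mm above the ledge; the bay floor is 15 mm above the ledge). Axes as the jig's. Until clamped a slat may lie anywhere from here to 24 mm nearer the robot (less what the clamp has already travelled)
- bay1 (a point): Bay 1 of the jig, counted from the datum rail: centre of a slat lying in it against the end stop (24 mm above the ledge; the bay floor is 15 mm above the ledge). Axes as the jig's. Until clamped a slat may lie anywhere from here to 24 mm nearer the robot (less what the clamp has already travelled)
- bay2 (a point): Bay 2 of the jig, counted from the datum rail: centre of a slat lying in it against the end stop (24 mm above the ledge; the bay floor is 15 mm above the ledge). Axes as the jig's. Until clamped a slat may lie anywhere from here to 24 mm nearer the robot (less what the clamp has already travelled)
- bay3 (a point): Bay 3 of the jig, counted from the datum rail: centre of a slat lying in it against the end stop (24 mm above the ledge; the bay floor is 15 mm above the ledge). Axes as the jig's. Until clamped a slat may lie anywhere from here to 24 mm nearer the robot (less what the clamp has already travelled)
- jig_datum (a point): Outer upper edge of the datum rail, at the middle of the scored line. The rail runs along the jig's right-hand edge: 20 mm wide, top 33 mm above the ledge, x = -83 to +135 mm of the jig, outer face at jig y = -150 mm looking to -y. Axes as the jig's. The dark scored line, 3 mm wide, runs along y across board, strips and rail at jig x = +51 mm
- clamp (a joint): Travel of the aluminium clamp bar along the jig's +x, m: 0 fully open (up to 0.006 at the start), 0.024 home. A sprung plunger ball on the left lug resists from 0.012, is passed at 0.018 (5 to 8 N in all, plus the slats' friction) and clicks behind a collar at 0.024, where the bar meets its stop and leaves 1 mm of play on the slats. The bar stays where it is left
- jig_stop (a point): Upper near edge of the end stop across the jig's far end, mid-width: near face at jig x = +117 mm, top 33 mm above the ledge. The slats' far ends go against this face
- clamp_handle (a point): Centre of the upright black handle on the clamp bar: 16 mm along x, 26 mm along y, 26 mm tall (41 to 67 mm above the ledge). The bar under it is 20 mm (x) by 236 mm (y), top 41 mm above the ledge
- slat0_c (a point): Centre of a dark hardwood slat, 160 mm (its x) x 30 mm (its y) x 18 mm (z), about 75 g, lying flat on the ledge to the left of the jig at the start; there are two to four, all alike, the others are absent
- slat1_c (a point): Centre of a dark hardwood slat, 160 mm (its x) x 30 mm (its y) x 18 mm (z), about 75 g, lying flat on the ledge to the left of the jig at the start; there are two to four, all alike, the others are absent
- slat2_c (a point): Centre of a dark hardwood slat, 160 mm (its x) x 30 mm (its y) x 18 mm (z), about 75 g, lying flat on the ledge to the left of the jig at the start; there are two to four, all alike, the others are absent
- slat3_c (a point): Centre of a dark hardwood slat, 160 mm (its x) x 30 mm (its y) x 18 mm (z), about 75 g, lying flat on the ledge to the left of the jig at the start; there are two to four, all alike, the others are absent
- square_corner (a point): T-shaped aluminium marking square, 220 g: point on the blade's underside, mid-width, at the fence's inner face. x along the fence, y along the blade to its tip, z up. Blade 40 x 265 mm, 4 mm thick (z = 0 to 4). Fence 140 mm long (x = -70 to 70), y = -28 to 0, z = -12 to 4. Starts on a fixed spare board (140 x 120 x 19 mm). Laid on the jig, its axes are parallel to the jig's
- square_edge (a point): Point on the underside of the square's blade, on the edge at x = +20 mm, at the fence's inner face (this edge goes on the scored line)
- square_grip (a point): Centre of the black grip on top of the square's blade: 16 mm wide (square's x), 80 mm long (y), 28 mm tall (z = 4 to 32 mm); centred 65 mm along the blade from the fence, near the balance point
- turntable_top (a point): Centre of the top of the compact wooden turntable, a disc 200 mm in diameter, top 30 mm above the ledge; it can spin, stiffly
- brush_c (a point): Black silicone basting brush, 60 g, flat across the jig's strips at the start, head to the left. Point on the handle's centre line, 6 mm above the underside, near the middle of its length; x along it to the head, z up. Handle 16 mm wide (y), 12 mm thick, x = -80 to +50 mm of this point; head 36 mm wide, x = +50 to +108 mm
- scraper_c (a point): Green plastic grill scraper, 70 g, flat across the jig's strips at the start, head to the left. Point on the handle's centre line, 7 mm above the underside; x along it to the head, z up. Handle 24 mm wide (y), 14 mm thick, x = -77 to +47 mm of this point; flat head 72 mm wide, 7 mm thick, x = +45 to +105 mm
- jar: Small glass jar with a screw lid, 56 mm across, 75 mm tall, standing; origin under its middle. Not to be disturbed
- thermometer: Stainless meat thermometer probe with a dial, beyond the jig. Not to be disturbed
- pencil: Carpenter's pencil, 150 mm long, left of the slats. Not to be disturbed
- sauce: Glass sauce bottle, 190 mm tall, far left beyond the slats. Not to be disturbed
- grinder: Wooden pepper grinder, 150 mm tall, beyond the jig. Not to be disturbed

How it is judged:
By the outcome, as a careful person would: the job done as asked, in the order asked, and still so for the second after the job is handed in, with the robot touching nothing.
Of slat0, slat1, slat2, slat3 only 2 to 4 are there at a start; the rules pass over those that are not, and their reading is None.
At some moment in a run one of square may be knocked a few centimetres aside while the robot is not near it.
Once in a run the grip may slacken for a moment while it holds something.
It also fails if it takes over 210 s, if anything falls off the work surface, if the arm or the gripper's body presses on something with over 40 N, if the wrist force passes 120 N, or if a joint passes its speed limit or range.

## Robot

A 7-joint arm with a two-finger parallel gripper is mounted at the origin on the work surface. World frame = base frame: x ahead of the robot, y to its left, z up, the work surface at z = 0. Lengths are in mm, angles in rad, forces in N, time in s.
With the tool pointing down it reaches from about 400 to 850 mm from the base axis. Payload 10.4 kg.
Tool frame: the origin (TCP) lies between the finger pads; the fingertips stand 17 mm ahead of it and the grasp point (between the pads) lies 2 mm behind it; z points along the fingers, y is the direction in which the jaws open and shut (so a half turn about z gives the same grasp; the last joint's range is limited). The gripper opens to 87 mm and grips with 3 to 60 N. Pads are 19 mm wide; open, the fingers measure 117 mm over their backs; the gripper's body (75 mm by 190 mm) begins 51 mm behind the grasp point.
Start: joints at [-1.304, 0.332, -0.065, 1.46, 0.022, 1.35, -0.088], TCP at [178.587, 598.963, 239.576] pointing down, gripper open.
Joint ranges: [-2.6, 2.6], [-0.5, 2.12], [-1.47, 1.34], [0.16, 2.42], [-1.27, 4.41], [0.06, 2.06], [-2.6, 2.6]. Speed limits (rad/s): [2.22, 2.22, 2.79, 2.79, 3.14, 3.14, 3.14].

## Interface

Orientations are given as a unit quaternion [w, x, y, z].
In Python, from cell import * gives the robot as it stands.
- The arm moves only by the shell command python3 -m crank 'ROWS' [FORCE]. ROWS is JSON, a list that holds one entry, the list of rows, each a list of 7 numbers: the turn, a rotation vector about the tool's x, y, z in rad, then the shift along the tool's x, y, z in mm, then the closure, from 0 (fully open) to 1 (shut). In form: [[[ax, ay, az, dx, dy, dz, hand], ...]]. A call has 1 to 12 rows; each row is the pose to reach, as a shift and turn from the pose measured when the call began, along the tool's axes at that moment; what a row does not reach only later rows make up. A row lasts 1/10 s, in which the tool goes at most 50 mm and 8.59 degrees, less where a joint would pass 70% of its speed; a pose out of reach is approached as far as the arm can. A call with a gripper value outside its range is refused whole. The fingers move at their own pace and stop on an object; FORCE is the grip in N (left out, the last holds). Time passes only in rows, so rows that repeat a pose let the fingers close. It gives the time, the measured TCP pose, the force and the opening at its end, in the units of the state.
- sense(): the state, without advancing time (a new reading comes with each control period).
- camera(name): name is "scene" or "top"; returns a dict with "color" (420x560x3 uint8, red, green, blue), "range_z" (420x560 float32, mm along the optical axis (not along the pixel's ray), 0 where there is no reading), "fov_y" (degrees; the focal length in pixels is half the picture's height over the tangent of half this angle, whatever the lens; pixels are square), "cx", "cy" (the principal point, pixels), "rvec" (rotation vector, rad) and "tvec" (3), from world to camera coordinates, as OpenCV has them. Camera axes: x right, y down, z forward; pixel columns grow to the right and rows downward; lengths in mm; the calibration is good to about 2 mm. A picture is of the moment at which its call begins.
- sign_off(): hands the job in, once; it reports no verdict.
The state is a dict: "time": time; "q": joint angles; "joint_vel": joint speeds; "joint_torque": joint torques, N m; "eef_pos": TCP position; "tool_rot": TCP orientation; "wrist_force": force on the tool from outside, world axes, zero at the start; "torque": the same for the moment, N m; "opening": finger opening in mm.
Only numpy, scipy, OpenCV 4.12 (cv2) and the standard library are available. Lean on these libraries where they do the work, as an engineer would, in place of code of your own. Each camera call takes 0.05 s, during which the arm holds its last target.

## Working session

There is one attempt and no reset: what is moved stays moved. The work goes in short steps, Python scripts to look and compute and a shell command to move; the robot and the scene stay as the last step left them, time stands still between calls to the robot, and variables do not carry over. Pictures are saved under pics/ and viewed, and the job is handed in when it is done.

```bash
ls; mkdir -p pics
python3 - <<'E'
from cell import *
import cv2
s=sense(); print({k:s[k] for k in ('time','eef_pos','tool_rot','opening','wrist_force')})
for n in('scene','top'):
    c=camera(n); cv2.imwrite(f'pics/{n}0.png',c['color'][:,:,::-1]); print(n,c['fov_y'],c['cx'],c['cy'],c['rvec'],c['tvec'])
E
```

```text
pics
{'time': 0.0, 'eef_pos': array([178.48433647, 598.60243035, 238.75484681]), 'tool_rot': array([-8.32071561e-05,  1.44384626e-01,  9.89521389e-01, -7.02228444e-04]), 'opening': 87.0510016094164, 'wrist_force': array([ 0.50542604, -0.47196929,  0.79985127])}
scene 48.513768191440306 281.49012094127204 200.75010878000433 [ 0.61438435  2.63830753 -1.1423304 ] [ 534.87211877 -118.63451615 1433.39290554]
top 48.178261575620404 277.39859562596536 215.91811506440112 [ 2.11173222 -2.10907715  0.19469542] [  14.99827286  609.54491381 1477.68974676]
```

View pics/scene0.png

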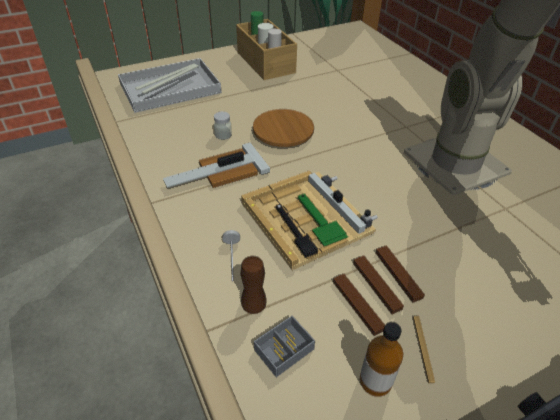

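View pics/top0.png

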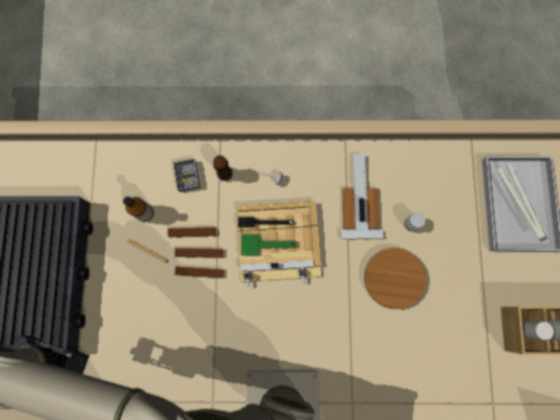

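Three slats at top (192,232), (198,253), (200,272); brush (265,222), scraper (268,244); square at (362,200), turntable (396,278).

```bash
cat > h.py <<'E'
from cell import *
import numpy as np, cv2
from scipy.spatial.transform import Rotation as R
def par(c):
    f=c['color'].shape[0]/2/np.tan(np.radians(c['fov_y'])/2)
    Rm=cv2.Rodrigues(np.array(c['rvec'],float))[0]; return f,Rm,np.array(c['tvec'],float)
def p2w(c,uv,z):
    f,Rm,t=par(c); uv=np.atleast_2d(uv).astype(float)
    d=np.c_[(uv[:,0]-c['cx'])/f,(uv[:,1]-c['cy'])/f,np.ones(len(uv))]@Rm
    o=-Rm.T@t; return o+d*((z-o[2])/d[:,2])[:,None]
def w2p(c,P):
    f,Rm,t=par(c); q=np.atleast_2d(P)@Rm.T+t; return np.c_[q[:,0]/q[:,2]*f+c['cx'],q[:,1]/q[:,2]*f+c['cy']]
def cloud(c):
    f,Rm,t=par(c); z=c['range_z']; v,u=np.mgrid[:z.shape[0],:z.shape[1]]
    P=np.stack([(u-c['cx'])/f*z,(v-c['cy'])/f*z,z],-1); return (P-t)@Rm
def tool():
    s=sense(); w,x,y,z=s['tool_rot']; return s,R.from_quat([x,y,z,w])
def go(target,yawdir=None):
    """shift in tool axes to world target TCP; yawdir = world angle(rad) wanted for tool y axis (mod pi)"""
    s,r=tool(); d=r.inv().apply(np.array(target)-s['eef_pos'])
    out=np.round(d,1)
    rv=None
    if yawdir is not None:
        Y=np.array([np.cos(yawdir),np.sin(yawdir),0]); 
        if Y@r.as_matrix()[:,1]<0: Y=-Y
        Z=np.array([0,0,-1.]); X=np.cross(Y,Z)
        rv=np.round((r.inv()*R.from_matrix(np.c_[X,Y,Z])).as_rotvec(),3)
    print('tcp',np.round(s['eef_pos'],1),'shift',out,'rot',rv,'q',np.round(s['q'],2),'op',round(s['opening'],1),'F',np.round(s['wrist_force'],1),'t',round(s['time'],2))
def pic(name,cam='top',box=None,k=1):
    c=camera(cam); im=c['color'][:,:,::-1]
    if box: im=im[box[1]:box[3],box[0]:box[2]]
    cv2.imwrite('pics/'+name+'.png',cv2.resize(im,None,fx=k,fy=k,interpolation=cv2.INTER_CUBIC)); return c
E
python3 - <<'E'
from h import *
c=pic('t1','top',(150,140,430,320),2.8); pic('s1','scene',(150,100,440,400),2)
P=cloud(c); 
for uv in [(192,232),(200,272),(396,278),(362,170),(355,236),(265,222),(250,245),(150,300),(345,205)]: print(uv,np.round(P[uv[1],uv[0]],1))
E
```

```text
(192, 232) [563.1 302.7  18.2]
(200, 272) [429.8 271.7  15.1]
(396, 278) [ 410.1 -368.8   31.3]
(362, 170) [ 777.1 -272.3   22.8]
(355, 236) [ 549.3 -241.9   21.1]
(265, 222) [595.6  57.6  27.1]
(250, 245) [518.3 106.8  25.6]
(150, 300) [ 3.387e+02  4.367e+02 -3.000e-01]
(345, 205) [ 655.4 -211.6   19.5]
```

View pics/t1.png

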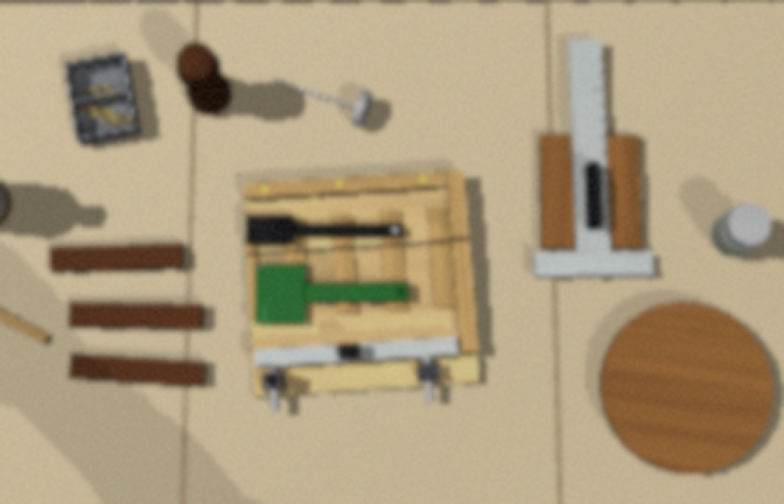

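View pics/s1.png

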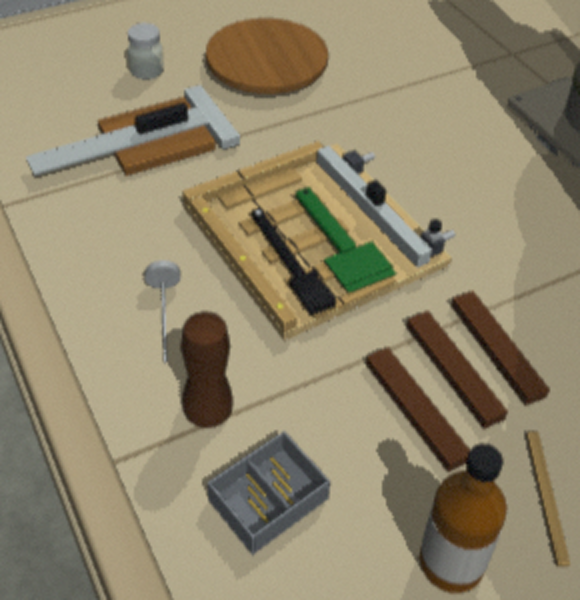

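Run:
```python
from h import *
import numpy as np
c=camera('top'); hsv=cv2.cvtColor(c['color'],cv2.COLOR_RGB2HSV)
u0,v0,u1,v1=150,140,430,320
roi=np.zeros(hsv.shape[:2],np.uint8); roi[v0:v1,u0:u1]=1
def comps(m,z,minA,name):
    m=(m&(roi>0)).astype(np.uint8)
    cs,_=cv2.findContours(m,cv2.RETR_EXTERNAL,cv2.CHAIN_APPROX_NONE)
    for k in cs:
        if cv2.contourArea(k)<minA: continue
        mm=np.zeros_like(m); cv2.drawContours(mm,[k],-1,1,-1); ys,xs=np.nonzero(mm&m)
        w=p2w(c,np.c_[xs,ys],z)[:,:2]; cw=p2w(c,k[:,0],z)[:,:2]
        r=cv2.minAreaRect(cw.astype(np.float32)); ev,V=np.linalg.eigh(np.cov(w.T)); a=np.degrees(np.arctan2(V[1,1],V[0,1]))
        print(name,'px',np.round([xs.mean(),ys.mean()],1),'cent',np.round(w.mean(0),1),'rect',np.round(r[0],1),np.round(r[1],0),'ang',round(a,1))
H,S,V=[hsv[...,i].astype(int) for i in range(3)]
Rr,G,B=[c['color'][...,i].astype(int) for i in range(3)]
P=cloud(c); z=P[...,2]
for uv in [(192,232),(210,253),(245,243),(285,244),(240,222),(285,223),(258,267),(300,226),(362,165),(350,210)]: print(uv,hsv[uv[1],uv[0]],c['color'][uv[1],uv[0]],round(float(z[uv[1],uv[0]]),1))
comps((Rr-B>20)&(V<110)&(z>8)&(z<28),18,80,'slat')
comps((G-Rr>25),22+7,60,'scraper')
comps((V<50)&(z>15)&(z<45),27,30,'black')
comps((S<50)&(V>120)&(z>28)&(z<60),41,80,'alu jig')
comps((S<50)&(V>120)&(z>12)&(z<60),24,80,'alu sq')
comps((z>8)&(z<70),21,300,'tall')
```

```text
(192, 232) [ 11 167  87] [87 51 30] 22.2
(210, 253) [ 11 155  87] [87 54 34] 21.5
(245, 243) [ 64 150 107] [ 44 107  53] 35.1
(285, 244) [ 63 154 103] [ 41 103  48] 35.7
(240, 222) [90 27 28] [25 28 28] 34.1
(285, 223) [16 71 47] [47 41 34] 31.6
(258, 267) [ 85   8 195] [189 195 194] 41.3
(300, 226) [ 20  98 172] [172 149 106] 17.4
(362, 165) [ 75   8 184] [178 184 181] 24.7
(350, 210) [ 14 164 131] [131  87  47] 19.2
slat px [198.9 271.9] cent [429.9 274.7] rect [429.6 272.9] [163.  27.] ang 86.6
slat px [198.6 252.5] cent [494.2 278.1] rect [494.1 278.5] [ 23. 157.] ang 89.7
slat px [191.8 231.8] cent [563.9 303.6] rect [564.1 304.6] [ 27. 158.] ang 91.6
scraper px [259.3 244.3] cent [520.2  75.9] rect [519.7  47.4] [ 63. 173.] ang 90.8
black px [256.6 221.8] cent [596.4  85.9] rect [597.3  62.8] [ 24. 164.] ang 89.2
black px [226.2 176. ] cent [755.3 191.4] rect [756.3 192.1] [22. 43.] ang 111.9
alu jig px [255.3 266.5] cent [445.8  87.5] rect [445.9  86.3] [26. 97.] ang 94.2
alu jig px [297.  263.9] cent [454.4 -48. ] rect [450.5 -45.4] [ 28. 111.] ang 92.3
alu sq px [255.6 266.8] cent [446.3  87.6] rect [444.6  86.4] [26. 99.] ang 93.5
alu sq px [297.  264.2] cent [455.1 -48.4] rect [452.1 -45.8] [ 28. 112.] ang 92.5
alu sq px [360.2 202.2] cent [ 665.2 -262.3] rect [ 690.3 -260.2] [294. 139.] ang -179.6
tall px [198.8 271.3] cent [431.5 274.6] rect [433.4 272.9] [164.  37.] ang 86.2
tall px [394.7 277.7] cent [ 412.2 -367. ] rect [ 413.6 -366.6] [199. 199.] ang 108.2
tall px [197.8 251.9] cent [495.7 280.2] rect [495.5 279.4] [ 33. 160.] ang 89.4
tall px [191.4 231.1] cent [565.7 304.5] rect [565.5 305.8] [ 32. 162.] ang 91.5
tall px [278.3 240.5] cent [534.7  13.3] rect [531.9  11.7] [281. 271.] ang 96.0
tall px [185.7 174.1] cent [764.4 331.6] rect [766.  331.1] [114.  85.] ang -166.1
tall px [360.5 205.3] cent [ 654.5 -263.4] rect [ 690.3 -258.4] [295. 140.] ang -179.8
```

Run:
```python
from h import *
c=pic('t2','top',(225,190,335,295),7)
```

```text
(no output)
```

View pics/t2.png

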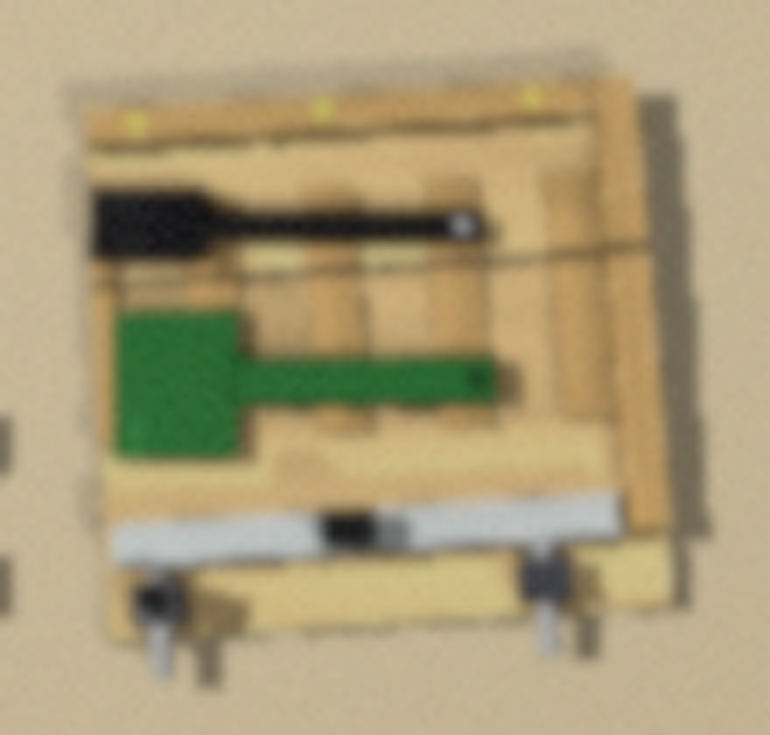

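```bash
cat >> h.py <<'E'
def edge(c,a,b,z,half=3,n=25,mode='edge',sgn=0):
    """a,b pixel endpoints near a line; finds strongest gradient / darkest across it; returns world pts (fit line endpoints)"""
    g=cv2.GaussianBlur(cv2.cvtColor(c['color'],cv2.COLOR_RGB2GRAY),(0,0),0.6).astype(np.float32)
    a=np.array(a,float);b=np.array(b,float);d=(b-a)/np.linalg.norm(b-a);nn=np.array([-d[1],d[0]])
    s=np.arange(-half,half+.01,.1);pts=[]
    for t in np.linspace(0,1,n):
        q=a+(b-a)*t; xy=q+s[:,None]*nn
        pr=cv2.remap(g,xy[:,0].astype(np.float32)[None],xy[:,1].astype(np.float32)[None],cv2.INTER_CUBIC)[0]
        if mode=='dark': k=np.argmin(pr)
        else:
            gr=np.gradient(pr); gr=gr*sgn if sgn else abs(gr); k=np.argmax(gr)
        pts.append(xy[k])
    w=p2w(c,np.array(pts),z)[:,:2].astype(np.float32)
    vx,vy,x,y=cv2.fitLine(w,cv2.DIST_HUBER,0,0.5,0.01).ravel()
    r=(w-[x,y])@np.array([-vy,vx])
    return np.array([vx,vy]),np.array([x,y]),np.std(r),np.median(np.abs(r))
def Z(px,py,k=7,o=(225,190)): return ((px+.5)/k-.5+o[0],(py+.5)/k-.5+o[1])
E
python3 - <<'E'
from h import *
c=camera('top')
def show(n,a,b,z,**k):
    d,p,s,m=edge(c,Z(*a),Z(*b),z,**k)
    an=np.degrees(np.arctan2(d[1],d[0])); an=(an+45)%180-45
    print(n,'ang',round(an,2),'pt',np.round(p,1),'res',round(float(s),2),round(float(m),2))
show('rail outer',(636,110),(664,500),33)
show('rail inner',(597,110),(622,450),33)
show('stop far',(110,104),(600,80),33)
show('stop near/dark',(100,148),(580,120),33)
show('score rail',(610,248),(645,245),33,mode='dark',half=1.5)
show('score board',(500,255),(590,248),15,mode='dark',half=1.5)
show('score left',(130,285),(440,258),21,mode='dark',half=1.5)
show('bar far L',(125,523),(310,510),41)
show('bar far R',(420,505),(605,493),41)
show('bar near L',(200,562),(310,555),41)
show('bar near R',(400,550),(520,544),41)
show('bar R end',(618,500),(620,535),41,half=2)
show('bar L end',(112,530),(115,560),41,half=2)
show('board near',(250,630),(520,615),15)
show('board right',(673,550),(675,595),15)
show('board left',(100,300),(108,600),15)
E
```

```text
rail outer ang 3.55 pt [ 531.3 -120.2] res 1.0 0.77
rail inner ang 3.74 pt [568.9 -97.5] res 3.54 1.25
stop far ang 92.03 pt [663.9  31.3] res 7.8 5.01
stop near/dark ang 93.77 pt [635.7  29.4] res 1.08 0.77
score rail ang 94.9 pt [ 585.  -105.7] res 0.24 0.33
score board ang 95.91 pt [583.  -67.2] res 0.41 0.27
score left ang 93.36 pt [574.2  54.5] res 3.1 1.26
bar far L ang 93.3 pt [455.6  79.9] res 2.19 0.99
bar far R ang 94.71 pt [464.4 -51.4] res 1.98 1.34
bar near L ang 92.13 pt [438.3  73.5] res 3.38 1.03
bar near R ang 102.81 pt [440.  -26.5] res 3.06 1.91
bar R end ang 14.61 pt [455.7 -98.6] res 0.75 0.45
bar L end ang 11.72 pt [443.2 136.8] res 2.23 0.47
board near ang 93.09 pt [411.2   9.6] res 3.46 0.97
board right ang 0.47 pt [ 433.5 -124.6] res 3.12 0.28
board left ang 1.02 pt [503.8 138. ] res 3.01 2.68
```

Run:
```python
from h import *
c=camera('top')
a=np.radians(3.6); ex=np.array([np.cos(a),np.sin(a)]); ey=np.array([-ex[1],ex[0]])
f,Rm,t=par(c); print('cam',np.round(-Rm.T@t,0))
def se(n,A,B,z,**k):
    d,p,s,m=edge(c,Z(*A),Z(*B),z,half=2.2,**k); print(n,'ang',round((np.degrees(np.arctan2(d[1],d[0]))+45)%180-45,2),'y',round(float(p@ey),1),'x',round(float(p@ex),1),'res',round(float(m),2))
for n,A,B in [('A l',(308,290),(312,345)),('A r',(360,290),(365,345)),('B l',(429,290),(433,345)),('B l',(430,290),(433,410)),('B r',(482,290),(486,345)),('C l',(550,270),(562,400)),('C r',(598,270),(607,400))]: se(n,A,B,21)
# lugs via darkness
g=c['color'].astype(int).sum(2); 
for name,(x0,y0,x1,y1),z in [('L',(130,565,190,625),45),('R',(520,545,575,605),39)]:
    u0,v0=map(int,Z(x0,y0)); u1,v1=map(int,Z(x1,y1)); sub=g[v0:v1+1,u0:u1+1]; ys,xs=np.nonzero(sub<300)
    w=p2w(c,[[xs.mean()+u0,ys.mean()+v0]],z)[0,:2]; print(name,len(xs),'y',round(w@ey,1),'x',round(w@ex,1))
# depth profiles along jig x and y
P=cloud(c).reshape(-1,3); X=P[:,:2]@ex; Y=P[:,:2]@ey
for yy in(-135,-60,90):
  m=abs(Y-(yy))<10
  print('y',yy,[(int(x),round(float(np.median(P[m&(abs(X-x)<2),2])),0)) for x in range(396,680,4) if (m&(abs(X-x)<2)).any()])
```

```text
cam [ 306.   -7. 1569.]
A l ang -3.81 y 6.4 x 554.0 res 0.67
A r ang 9.59 y -19.3 x 550.8 res 0.49
B l ang 0.66 y -44.0 x 552.0 res 0.25
B l ang 10.25 y -46.9 x 533.2 res 1.66
B r ang -0.11 y -76.9 x 549.5 res 0.18
C l ang 3.13 y -101.9 x 538.2 res 1.03
C r ang 3.59 y -134.2 x 536.8 res 0.49
L 49 y 84.4 x 423.6
R 49 y -94.2 x 422.1
y -135 [(396, 0.0), (400, -1.0), (404, 1.0), (408, 3.0), (412, 17.0), (416, 15.0), (420, 17.0), (424, 17.0), (428, 16.0), (432, 17.0), (436, 15.0), (440, 14.0), (444, 20.0), (448, 35.0), (452, 35.0), (456, 36.0), (460, 36.0), (464, 33.0), (468, 32.0), (472, 30.0), (476, 26.0), (480, 26.0), (484, 31.0), (488, 21.0), (492, 31.0), (496, 34.0), (500, 30.0), (504, 35.0), (508, 33.0), (512, 30.0), (516, 33.0), (520, 30.0), (524, 29.0), (528, 30.0), (532, 30.0), (536, 29.0), (540, 30.0), (544, 33.0), (548, 29.0), (552, 35.0), (556, 30.0), (560, 28.0), (564, 34.0), (568, 28.0), (572, 32.0), (576, 31.0), (580, 28.0), (584, 31.0), (588, 27.0), (592, 32.0), (596, 31.0), (600, 29.0), (604, 28.0), (608, 31.0), (612, 31.0), (616, 31.0), (620, 21.0), (624, 30.0), (628, 3
[... 1257 characters left out ...]
 (460, 41.0), (464, 17.0), (468, 16.0), (472, 15.0), (476, 13.0), (480, 16.0), (484, 16.0), (488, 17.0), (492, 15.0), (496, 29.0), (500, 28.0), (504, 28.0), (508, 28.0), (512, 27.0), (516, 30.0), (520, 28.0), (524, 25.0), (528, 26.0), (532, 26.0), (536, 28.0), (540, 28.0), (544, 27.0), (548, 28.0), (552, 27.0), (556, 25.0), (560, 24.0), (564, 25.0), (568, 16.0), (572, 17.0), (576, 15.0), (580, 14.0), (584, 16.0), (588, 30.0), (592, 36.0), (596, 32.0), (600, 33.0), (604, 33.0), (608, 36.0), (612, 34.0), (616, 35.0), (620, 30.0), (624, 33.0), (628, 17.0), (632, 19.0), (636, 16.0), (640, 19.0), (644, 26.0), (648, 32.0), (652, 35.0), (656, 37.0), (660, 33.0), (668, 2.0), (672, 1.0), (676, -0.0)]
```

```bash
cat >> h.py <<'E'
YAW=np.radians(3.6); EX=np.array([np.cos(YAW),np.sin(YAW)]); EY=np.array([-EX[1],EX[0]])
OJ=527*EX-4*EY
def J(x,y,z=0): return np.r_[OJ+x*EX+y*EY,z]
def toJ(p): p=np.array(p)[:2]-OJ; return np.array([p@EX,p@EY])
def overlay(name,cam,segs,box,k):
    c=camera(cam); im=np.ascontiguousarray(c['color'][:,:,::-1]); im=im[box[1]:box[3],box[0]:box[2]]; im=cv2.resize(im,None,fx=k,fy=k,interpolation=cv2.INTER_CUBIC)
    for a,b,col in segs:
        q=(w2p(c,np.array([a,b]))+.5-[box[0],box[1]])*k; q=q.round().astype(int); cv2.line(im,tuple(map(int,q[0])),tuple(map(int,q[1])),col,1)
    cv2.imwrite('pics/'+name+'.png',im); return c
E
python3 - <<'E'
from h import *
segs=[(J(-83,-150,33),J(135,-150,33),(0,0,255)),(J(117,-130,33),J(117,116,33),(255,0,0)),(J(51,-150,33),J(51,-130,33),(255,0,255)),(J(51,-105,15),J(51,110,15),(255,0,255)),(J(135,-150,33),J(135,116,33),(0,0,255))]
for y in(-104,-70,-46,-12,12,46,70,104): segs.append((J(-60,y,21 if 1 else 15),J(100,y,21),(0,255,0)))
segs.append((J(-118,-150,15),J(-118,116,15),(0,0,255)))
segs.append((J(-118,116,15),J(135,116,15),(0,0,255)))
overlay('o1','top',segs,(225,190,335,295),7); overlay('o2','scene',segs,(230,160,385,275),5)
E
```

```text
(no output)
```

View pics/o1.png

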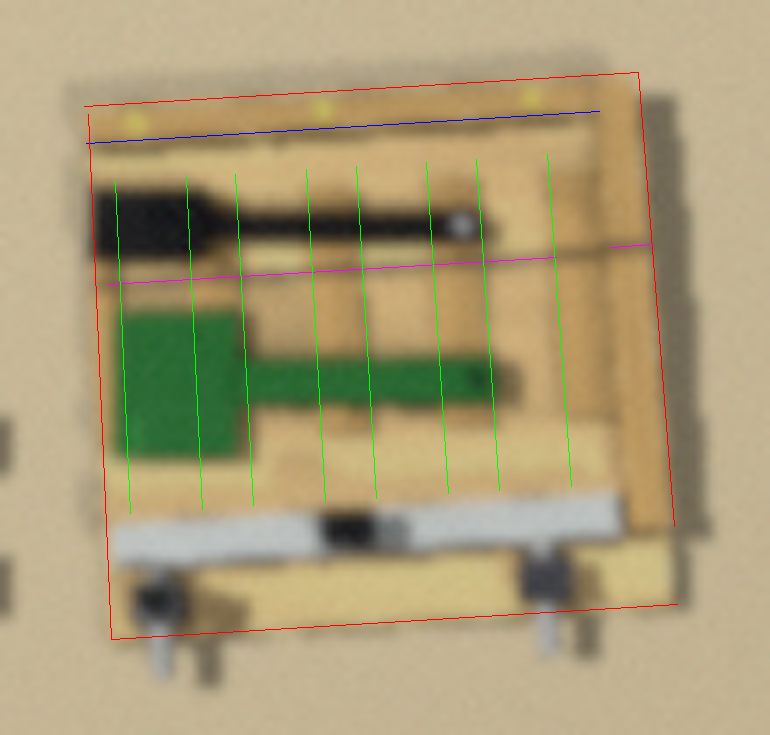

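View pics/o2.png

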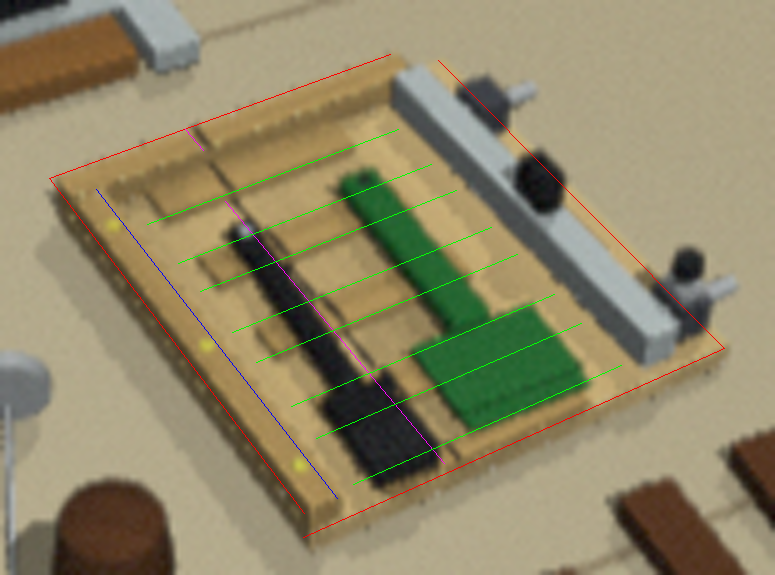

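```bash
cat >> h.py <<'E'
def hline(c,m,z):
    ys,xs=np.nonzero(m); w=p2w(c,np.c_[xs,ys],z)[:,:2]; mu=w.mean(0); ev,V=np.linalg.eigh(np.cov(w.T)); v=V[:,1]*np.sign(V[1,1]); t=(w-mu)@v
    print('n',len(xs),'mid',np.round(mu,1),'ang',round(np.degrees(np.arctan2(v[1],v[0])),1),'ends',np.round(mu+v*t.min(),1),np.round(mu+v*t.max(),1))
E
python3 - <<'E'
from h import *
c=camera('top'); C=c['color'].astype(int); V=C.max(2); z=cloud(c)[...,2]
def box(m,x0,y0,x1,y1):
    o=np.zeros_like(m); a=[int(round(v)) for v in (*Z(x0,y0),*Z(x1,y1))]; o[a[1]:a[3]+1,a[0]:a[2]+1]=m[a[1]:a[3]+1,a[0]:a[2]+1]; return o
hline(c,box(V<75,225,200,445,245),33); hline(c,box(V<75,80,180,205,265),33); hline(c,box(V<75,80,180,445,265),33)
hline(c,box(C[...,1]-C[...,0]>20,260,345,500,415),35); hline(c,box(C[...,1]-C[...,0]>20,100,300,230,465),28)
c=camera('scene');C=c['color'].astype(int)
hline(c,box(C[...,1]-C[...,0]>20,-1e3,-1e3,1000,1000) if 0 else ((C[...,1]-C[...,0]>25)&(np.indices(C.shape[:2])[0]>190)&(np.indices(C.shape[:2])[0]<224)&(np.indices(C.shape[:2])[1]<345)),35)
V=C.max(2);I=np.indices(C.shape[:2]); m=(V<60)&(I[0]>205)&(I[0]<233)&(I[1]>275)&(I[1]<302); hline(c,m,33)
E
```

```text
n 103 mid [594.9  33.6] ang 89.6 ends [594.5 -19.2] [595.3  84.2]
n 143 mid [594.6 119.2] ang 90.4 ends [594.8  94. ] [594.4 144.2]
n 258 mid [594.7  83.6] ang 90.1 ends [595.  -19.2] [594.6 144.3]
n 197 mid [520.2  12.7] ang 91.9 ends [522. -42.] [518.5  66.8]
n 320 mid [519.7 108.3] ang 2.2 ends [487.2 107.1] [552.4 109.6]
n 309 mid [519.7  25.4] ang 94.4 ends [524.8 -41.6] [514.3  95.2]
n 178 mid [596.6  25.3] ang 89.8 ends [596.4 -31.5] [596.7  77.4]
```

Run:
```python
from h import *
go((596,70,110),0.0)
```

```text
tcp [178.6 599.  239.6] shift [-551.2 -387.7  129.5] rot [ 0.    -0.     1.281] q [-1.3   0.33 -0.06  1.46  0.02  1.35 -0.09] op 87.2 F [-0.2  0.3  0.1] t 0.6
```

```bash
python3 -m crank '[[[0,0,0.1,-50,-35,0,0.3],[0,0,0.24,-100,-70,0,0.3],[0,0,0.38,-150,-105,0,0.3],[0,0,0.52,-200,-140,0,0.3],[0,0,0.66,-250,-175,0,0.3],[0,0,0.8,-300,-210,0,0.3],[0,0,0.94,-350,-245,10,0.3],[0,0,1.08,-400,-280,20,0.3],[0,0,1.2,-450,-315,40,0.3],[0,0,1.28,-500,-350,60,0.3],[0,0,1.281,-551,-380,80,0.3],[0,0,1.281,-551,-388,90,0.3]]]'
python3 - <<'E'
from h import *
go((595,50,100),0.0)
E
```

```text
time: 1.8
eef_pos: [548.1, 133.4, 178.1]
tool_rot: [0.0, 0.707, 0.707, 0.001]
wrist_force: [0.5, -0.0, 1.0]
opening: 61.0
tcp [548.1 133.4 178.1] shift [-83.5  46.8  78.1] rot [ 0.002 -0.001  0.   ] q [-0.7   0.25  0.44  1.73 -0.11  1.19 -0.23] op 61.0 F [ 0.5 -0.   1. ] t 1.8
```

```bash
python3 -m crank '[[[0,0,0,-42,23,30,0.4],[0,0,0,-83,47,60,0.4],[0,0,0,-83,47,78,0.4],[0,0,0,-83,47,78,0.4],[0,0,0,-83,47,78,0.4]]]'
python3 - <<'E'
from h import *
pic('t3','top',(205,150,335,255),6); pic('s3','scene',(200,110,400,260),4)
go((595,50,40),0.0)
E
```

```text
time: 2.3
eef_pos: [595.0, 51.2, 100.4]
tool_rot: [-0.0, 0.707, 0.707, 0.001]
wrist_force: [-0.6, 1.6, -0.8]
opening: 52.2
tcp [595.7  52.3 101.6] shift [-2.5 -0.9 61.6] rot [ 0.003 -0.002  0.002] q [-0.54  0.41  0.47  1.72 -0.21  1.06 -0.  ] op 52.4 F [-0.8 -0.1  0.5] t 2.4
```

View pics/t3.png

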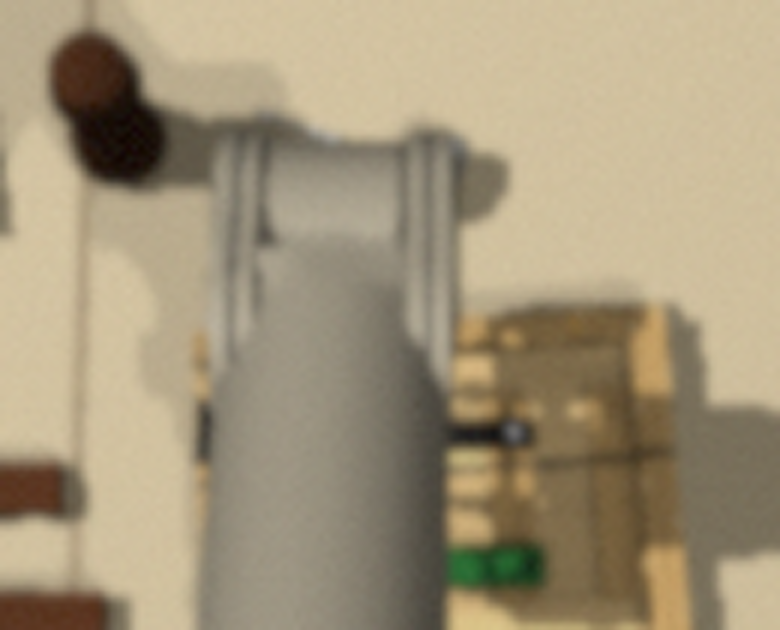

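View pics/s3.png

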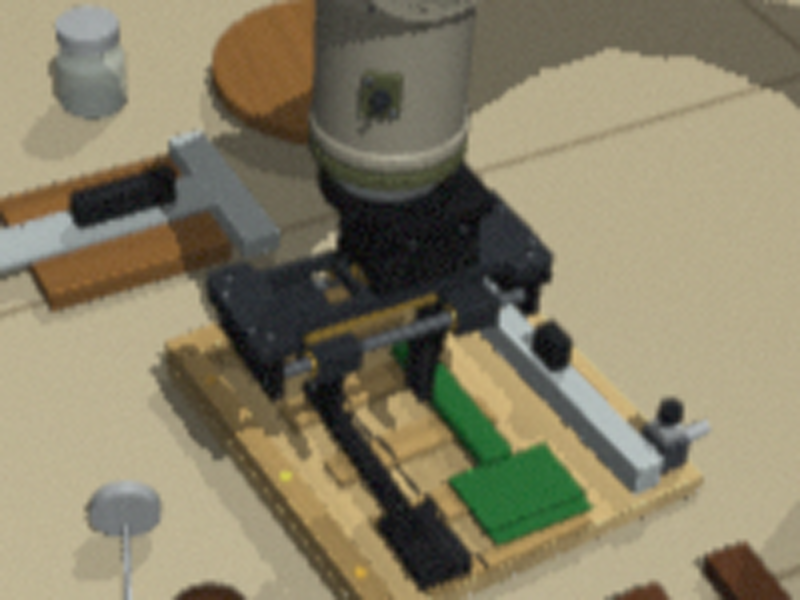

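```bash
python3 -m crank '[[[0,0,0,-2,-1,30,0.5],[0,0,0,-2,-1,61,0.5],[0,0,0,-2,-1,61,0.5],[0,0,0,-2,-1,61,1],[0,0,0,-2,-1,61,1],[0,0,0,-2,-1,61,1],[0,0,0,-2,-1,61,1],[0,0,0,-2,-1,61,1],[0,0,0,-2,-1,61,1]]]' 30
python3 - <<'E'
from h import *
pic('s4','scene',(200,110,400,260),4)
go((595,50,130),0.0)
E
```

```text
time: 3.3
eef_pos: [595.1, 50.6, 41.3]
tool_rot: [0.0, 0.706, 0.708, 0.002]
wrist_force: [-2.1, 1.0, 5.7]
opening: 16.0
tcp [595.1  50.6  41.3] shift [ -0.4   0.2 -88.7] rot [ 0.004 -0.003  0.002] q [-0.52  0.48  0.44  1.76 -0.25  0.95  0.03] op 15.7 F [-2.3 -0.1  6. ] t 3.35
```

View pics/s4.png

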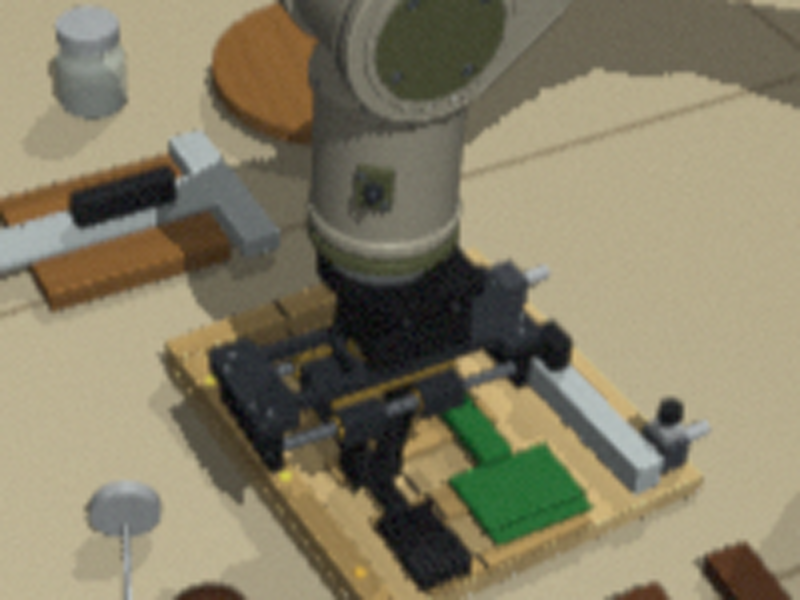

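```bash
python3 -m crank '[[[0,0,0,0,0,-20,1],[0,0,0,0,0,-60,1],[0,0,0,-30,-10,-69,1],[0,0,0,-75,-25,-69,1],[0,0,0,-120,-40,-69,1],[0,0,0,-165,-55,-69,1],[0,0,0,-210,-70,-69,1],[0,0,0,-255,-85,-69,1],[0,0,0,-300,-100,-69,1],[0,0,0,-345,-115,-69,1],[0,0,0,-390,-130,-69,1],[0,0,0,-420,-146,-69,1]]]' 40
python3 - <<'E'
from h import *
go((449,-374,50),0.0)
pic('s5','scene',(200,50,400,200),4)
E
```

```text
time: 4.55
eef_pos: [448.2, -373.1, 108.8]
tool_rot: [0.001, 0.707, 0.707, 0.002]
wrist_force: [-0.3, -0.7, 0.3]
opening: 15.5
tcp [ 448.2 -373.1  108.8] shift [-1.   0.6 58.8] rot [ 0.004 -0.001  0.   ] q [ 0.09  0.4   0.65  1.76 -0.28  1.07  0.84] op 15.5 F [-0.3 -0.7  0.3] t 4.55
```

View pics/s5.png

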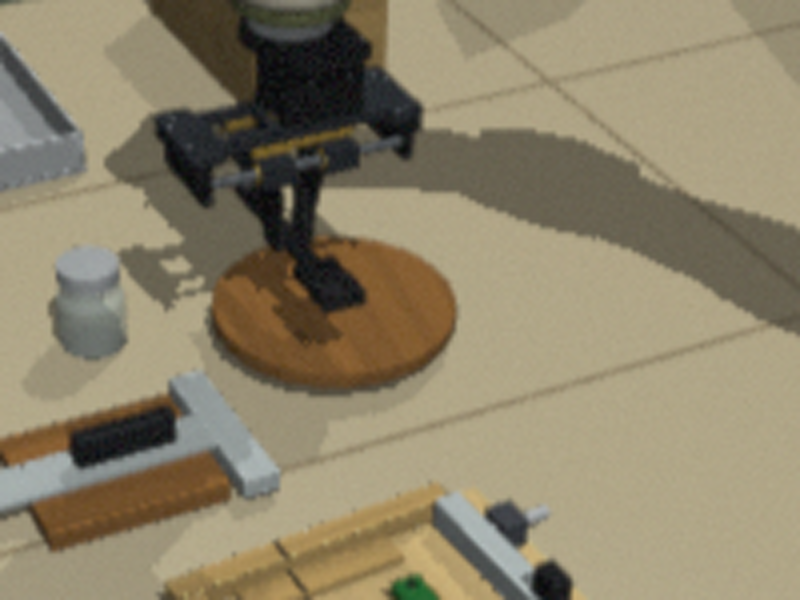

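```bash
python3 -m crank '[[[0,0,0,-1,0,30,1],[0,0,0,-1,0,50,1],[0,0,0,-1,0,57,1],[0,0,0,-1,0,58,1],[0,0,0,-1,0,58,0.5],[0,0,0,-1,0,58,0.5],[0,0,0,-1,0,58,0.5],[0,0,0,-1,0,58,0.5],[0,0,0,-1,0,58,0.5],[0,0,0,-1,0,20,0.5],[0,0,0,-1,0,-20,0.5],[0,0,0,-1,0,-20,0.3]]]'
python3 - <<'E'
from h import *
go((520,38,100),np.radians(2))
pic('s6','scene',(200,50,400,200),4)
E
```

```text
time: 5.8
eef_pos: [446.1, -381.0, 134.2]
tool_rot: [0.005, 0.709, 0.705, 0.001]
wrist_force: [1.5, -0.0, -0.2]
opening: 46.2
tcp [ 446.1 -381.   134.2] shift [419.7  71.   32.6] rot [ 0.009  0.006 -0.041] q [ 0.08  0.37  0.67  1.73 -0.26  1.11  0.83] op 46.2 F [ 1.5 -0.  -0.2] t 5.8
```

View pics/s6.png

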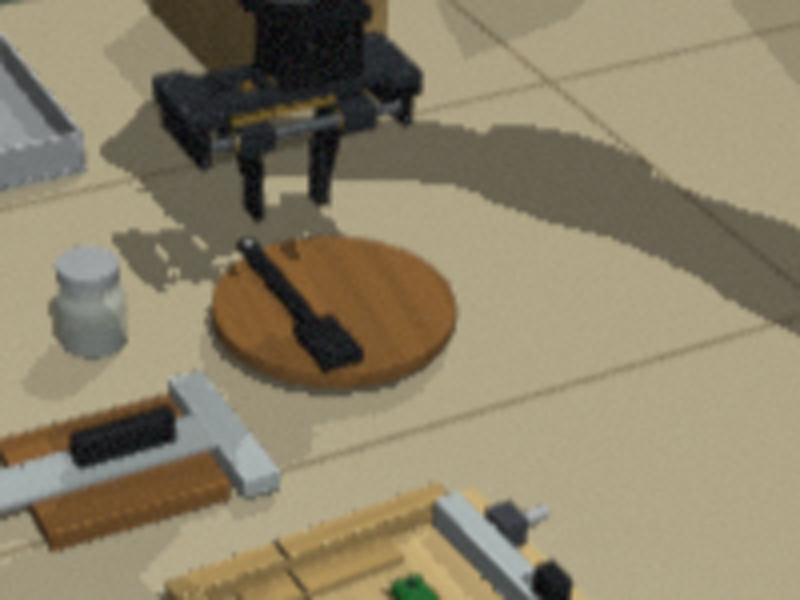

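```bash
python3 -m crank '[[[0,0,0,40,5,0,0.45],[0,0,0,85,12,0,0.45],[0,0,0,130,20,0,0.45],[0,0,0,175,28,0,0.45],[0,0,0,220,36,0,0.45],[0,0,-0.01,265,44,0,0.45],[0,0,-0.02,310,52,0,0.45],[0,0,-0.03,355,60,10,0.45],[0,0,-0.04,400,66,20,0.45],[0.01,0,-0.041,427,71,28,0.45],[0.01,0.006,-0.041,427,71,28,0.45],[0.01,0.006,-0.041,427,71,28,0.45]]]'
python3 - <<'E'
from h import *
go((520,45,41),np.radians(2))
E
```

```text
time: 7.05
eef_pos: [518.4, 46.5, 101.5]
tool_rot: [-0.002, 0.694, 0.72, -0.001]
wrist_force: [0.3, -1.7, 0.4]
opening: 47.8
tcp [518.4  46.5 101.5] shift [-1.6  1.9 60.5] rot [-0.005 -0.002  0.001] q [-0.56  0.24  0.43  1.91 -0.12  1.02 -0.04] op 47.8 F [ 0.3 -1.7  0.4] t 7.05
```

```bash
python3 -m crank '[[[0,0,0,-2,2,30,0.45],[0,0,0,-2,2,60,0.45],[0,0,0,-2,2,60,0.45],[0,0,0,-2,2,60,1],[0,0,0,-2,2,60,1],[0,0,0,-2,2,60,1],[0,0,0,-2,2,60,1],[0,0,0,-2,2,60,1],[0,0,0,-2,2,60,1]]]' 40
python3 - <<'E'
from h import *
go((388,-374,110),0)
E
```

```text
time: 7.95
eef_pos: [520.1, 44.4, 41.7]
tool_rot: [-0.002, 0.694, 0.72, -0.001]
wrist_force: [-2.1, -0.5, 4.4]
opening: 23.5
tcp [520.1  44.4  41.7] shift [-413.3 -147.4  -68.2] rot [-0.005 -0.002  0.036] q [-0.53  0.33  0.41  1.95 -0.17  0.9   0.01] op 23.5 F [-2.1 -0.5  4.4] t 7.95
```

```bash
python3 -m crank '[[[0,0,0,0,0,-20,1],[0,0,0,0,0,-60,1],[0,0,0,-30,-8,-69,1],[0,0,0,-75,-25,-69,1],[0,0,0,-120,-40,-69,1],[0,0,0.01,-165,-56,-69,1],[0,0,0.02,-210,-72,-69,1],[0,0,0.03,-255,-88,-69,1],[0,0,0.036,-300,-105,-69,1],[0,0,0.036,-345,-122,-69,1],[0,0,0.036,-388,-140,-69,1],[0,0,0.036,-413,-149,-69,1]]]'
python3 - <<'E'
from h import *
go((386,-373,51),0)
pic('s7','scene',(200,50,400,200),4)
E
```

```text
time: 9.15
eef_pos: [384.2, -377.2, 111.0]
tool_rot: [-0.002, 0.708, 0.706, -0.002]
wrist_force: [0.5, 0.6, 0.3]
opening: 23.3
tcp [ 384.2 -377.2  111. ] shift [ 4.2  2.1 60. ] rot [-0.005 -0.    -0.003] q [ 0.07  0.31  0.73  1.87 -0.23  1.05  0.88] op 23.3 F [0.5 0.6 0.3] t 9.15
```

View pics/s7.png

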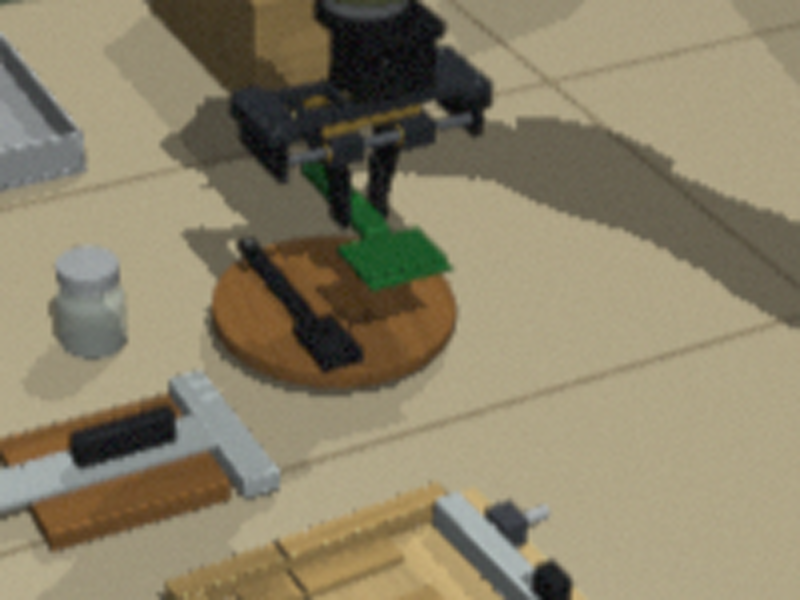

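```bash
python3 -m crank '[[[0,0,0,4,2,30,1],[0,0,0,4,2,50,1],[0,0,0,4,2,58,1],[0,0,0,4,2,60,1],[0,0,0,4,2,60,0.55],[0,0,0,4,2,60,0.55],[0,0,0,4,2,60,0.55],[0,0,0,4,2,60,0.55],[0,0,0,4,2,20,0.55],[0,0,0,4,2,-20,0.5],[0,0,0,40,2,-40,0.5],[0,0,0,85,2,-40,0.5]]]'
python3 - <<'E'
from h import *
go((430,276,100),np.radians(-3.4))
pic('s8','scene',(200,50,400,200),4)
E
```

```text
time: 10.4
eef_pos: [386.4, -296.7, 154.0]
tool_rot: [0.001, 0.711, 0.704, -0.002]
wrist_force: [1.7, 0.6, -0.4]
opening: 43.3
tcp [ 386.4 -296.7  154. ] shift [573.4  37.9  51.3] rot [-0.001  0.005  0.049] q [-0.13  0.1   0.73  1.96 -0.07  1.11  0.62] op 43.3 F [ 1.7  0.6 -0.4] t 10.4
```

View pics/s8.png

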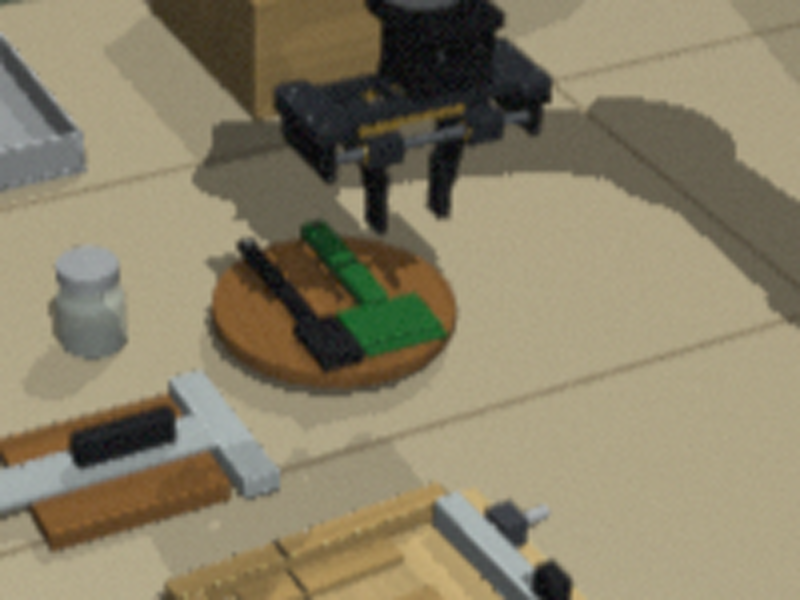

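Run:
```python
from h import *
segs=[(J(-83,-150,33),J(135,-150,33),(0,0,255)),(J(117,-130,33),J(117,116,33),(255,0,0)),(J(51,-150,33),J(51,-130,33),(255,0,255))]
for y in(-104,-70,-46,-12,12,46,70,104): segs.append((J(-30,y,21),J(70,y,21),(0,255,0)))
overlay('o3','top',segs,(225,190,335,295),7);pic('o4','top',(225,190,335,295),7)
```

```text
(no output)
```

View pics/o3.png

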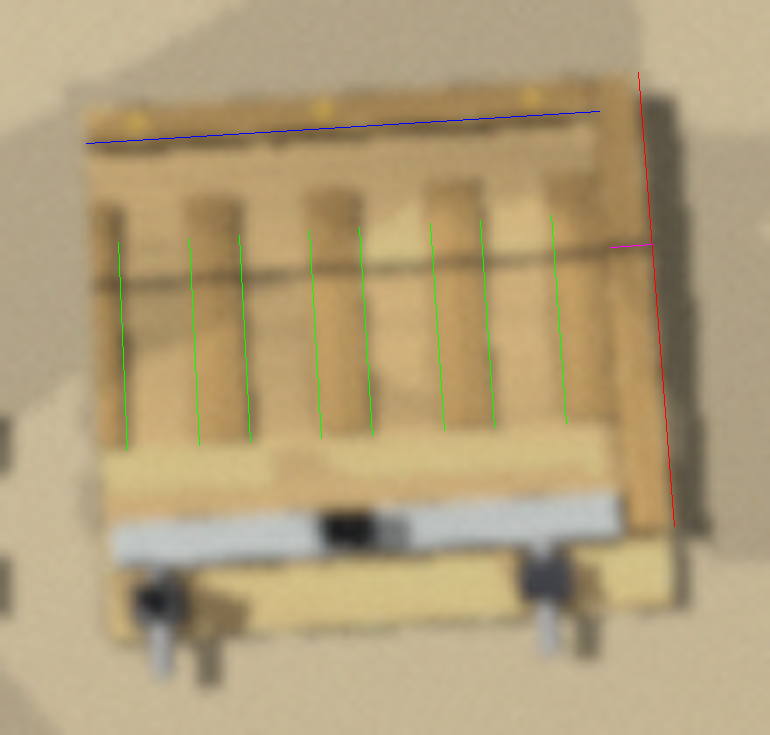

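View pics/o4.png

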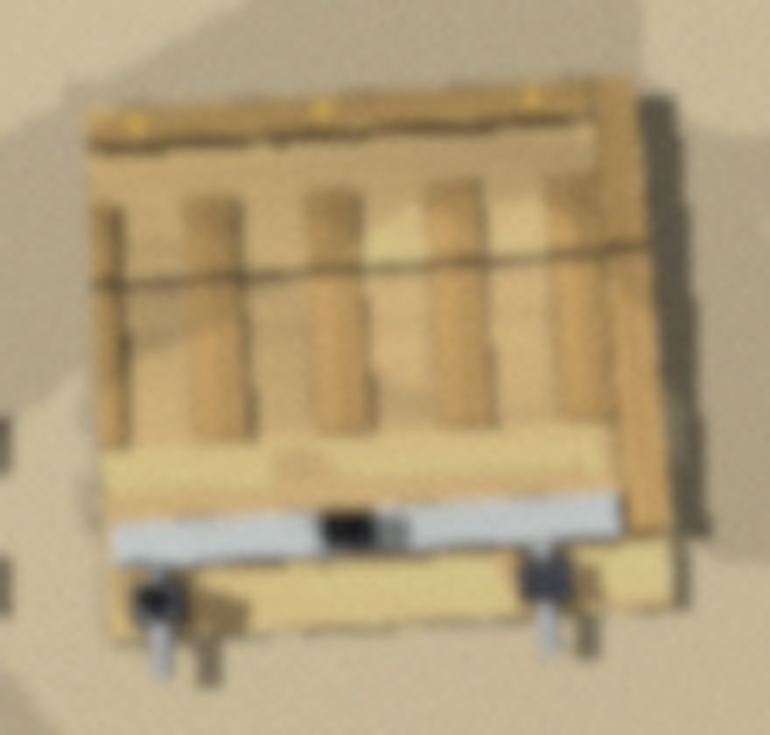

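Run:
```python
from h import *
c=camera('top')
def fit(n,A,B,z,o=(225,190),k=7,cc=None,**kw):
    d,p,s,m=edge(cc or c,Z(*A,k,o),Z(*B,k,o),z,half=1.6,**kw); an=(np.degrees(np.arctan2(d[1],d[0]))+45)%180-45
    print(n,'ang',round(an,2),'jig',np.round(toJ(p),1),'res',round(float(m),2))
for n,A,B in [('l104',(121,230),(128,430)),('70',(187,220),(200,430)),('46',(239,220),(252,425)),('12',(306,215),(320,425)),('-12',(359,215),(373,420)),('-46',(427,210),(443,415)),('-70',(479,210),(494,415)),('-104',(547,210),(563,410)),('-150',(634,100),(668,510))]: fit(n,A,B,21 if n!='-150' else 33)
fit('score',(100,286),(600,249),18,mode='dark'); fit('stop',(180,144),(590,116),33); fit('stopfar',(110,108),(620,80),33)
fit('near',(200,633),(660,607),15)
pic('s9','scene',(230,160,385,275),5)
```

```text
l104 ang 3.89 jig [27.2 99.2] res 0.66
70 ang 2.45 jig [25.7 71.6] res 1.41
46 ang 4.87 jig [27.  41.3] res 0.82
12 ang 1.83 jig [28.9 14.7] res 1.73
-12 ang 4.66 jig [ 28.2 -15.8] res 0.77
-46 ang 2.82 jig [ 23.  -41.6] res 0.27
-70 ang 3.89 jig [ 24.4 -73.7] res 0.83
-104 ang 3.34 jig [ 23.  -99.1] res 1.16
-150 ang 3.85 jig [  20.6 -149.2] res 0.68
score ang 94.06 jig [ 49.9 -15.6] res 0.92
stop ang 93.8 jig [109.3 -25.2] res 0.73
stopfar ang 94.05 jig [134.8 -27.9] res 1.11
near ang 94.29 jig [-116.   -23.3] res 0.92
```

View pics/s9.png

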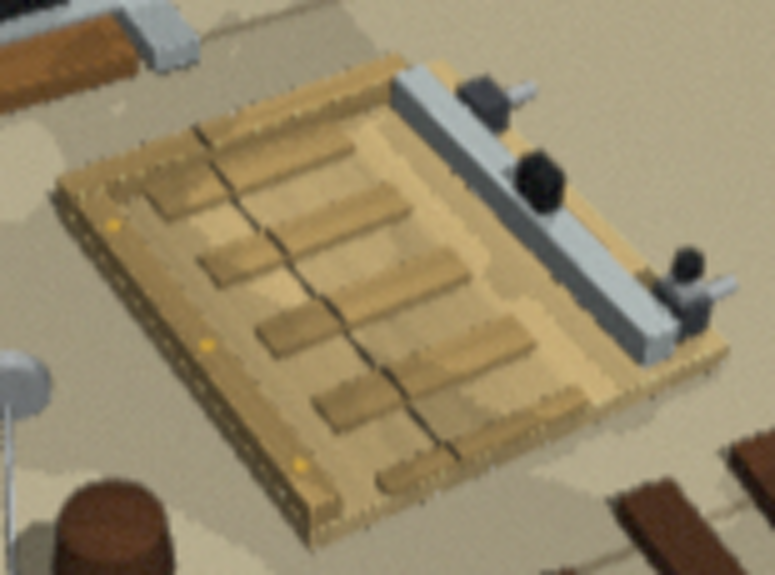

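```bash
sed -i 's/np.radians(3.6); EX/np.radians(3.85); EX/; s/OJ=527\*EX-4\*EY/OJ=526.2*EX-4*EY-np.array([0,2.3])/' h.py
python3 - <<'E'
from h import *
c=camera('scene'); t=camera('top')
for n,px,z,cc,k,o in [('score@rail 51,-150',(197,128),33,c,5,(230,160)),('score@left 51,116',(458,460),15,c,5,(230,160)),('corner 135,-150',(57,182),33,c,5,(230,160)),('corner -118,116',(728,345),15,c,5,(230,160)),('score strip B 51,-70',(262,232),21,c,5,(230,160)),('score strip A 51,-12',(318,295),21,c,5,(230,160)),('stop near 117,-130',(108,186),33,c,5,(230,160)),
 ('T score rail',(650,243),33,t,7,(225,190)),('T -118,116',(110,640),15,t,7,(225,190)),('T 135,-150',(632,78),33,t,7,(225,190)),('T score left',(96,286),21,t,7,(225,190))]:
    w=p2w(cc,[Z(*px,k,o)],z)[0]; print(n,np.round(w,1),'jig',np.round(toJ(w),1))
print('OJ',OJ)
E
```

```text
score@rail 51,-150 [ 580.4 -114.7   33. ] jig [  45.4 -147.1]
score@left 51,116 [563.  144.1  15. ] jig [ 45.4 112.3]
corner 135,-150 [ 667.5 -107.1   33. ] jig [ 132.8 -145.4]
corner -118,116 [398.3 137.3  15. ] jig [-119.4  116.5]
score strip B 51,-70 [579.7 -35.9  21. ] jig [ 49.9 -68.4]
score strip A 51,-12 [574.8  19.1  21. ] jig [ 48.7 -13.3]
stop near 117,-130 [644.1 -92.4  33. ] jig [ 110.4 -129.2]
T score rail [ 586.8 -116.8   33. ] jig [  51.5 -149.6]
T -118,116 [400.5 137.9  15. ] jig [-117.1  117. ]
T 135,-150 [ 667.1 -109.3   33. ] jig [ 132.2 -147.6]
T score left [568.1 147.1  21. ] jig [ 50.6 114.9]
OJ [525.28107846  29.04052661]
```

```bash
sed -i 's/-np.array(\[0,2.3\])/-np.array([0,2.3])-1.3*EX+0.7*EY/' h.py; python3 -m crank '[[[0,0,0,45,3,0,0.45],[0,0,0,90,6,0,0.45],[0,0,0,135,9,0,0.45],[0,0,0,180,12,0,0.45],[0,0,0,225,15,0,0.45],[0,0,0,270,18,0,0.45],[0,0,0.01,315,21,0,0.45],[0,0,0.02,360,24,0,0.45],[0,0,0.03,405,27,0,0.45],[0,0,0.04,450,30,0,0.45],[0,0.005,0.049,495,34,10,0.45],[0,0.005,0.049,540,37,30,0.45]]]'
python3 - <<'E'
from h import *
go((430,276,60),np.radians(-3.4))
print(J(29,-87,40),J(29,-29,40),J(29,87,40))
E
```

```text
time: 11.95
eef_pos: [428.1, 245.0, 120.0]
tool_rot: [-0.003, 0.728, 0.686, 0.0]
wrist_force: [0.6, -0.6, 0.0]
opening: 48.0
tcp [428.1 245.  120. ] shift [30.8  0.3 60.1] rot [-0.004 -0.004 -0.   ] q [-0.72  0.15  0.12  1.95 -0.03  1.04 -0.65] op 48.0 F [ 0.6 -0.6  0. ] t 11.95
[558.71314739 -55.20481016  40.        ] [554.81875936   2.66429854  40.        ] [547.02998331 118.40251594  40.        ]
```

```bash
python3 -m crank '[[[0,0,0,30,1,30,0.45],[0,0,0,30,1,70,0.45],[0,0,0,30,1,95,0.45],[0,0,0,30,1,95,0.45],[0,0,0,30,1,95,1],[0,0,0,30,1,95,1],[0,0,0,30,1,95,1],[0,0,0,30,1,95,1],[0,0,0,30,1,95,1],[0,0,0,30,1,95,1]]]' 45
python3 - <<'E'
from h import *
go((428,275,120)); pic('s10','scene',(280,160,480,310),4)
E
```

```text
time: 12.95
eef_pos: [431.5, 275.7, 26.6]
tool_rot: [-0.003, 0.728, 0.686, 0.001]
wrist_force: [-1.6, -1.2, 7.6]
opening: 29.2
tcp [431.5 275.7  26.6] shift [ -0.4  -3.6 -93.4] rot None q [-0.74  0.32  0.1   1.98 -0.05  0.85 -0.68] op 29.2 F [-1.6 -1.2  7.6] t 12.95
```

View pics/s10.png

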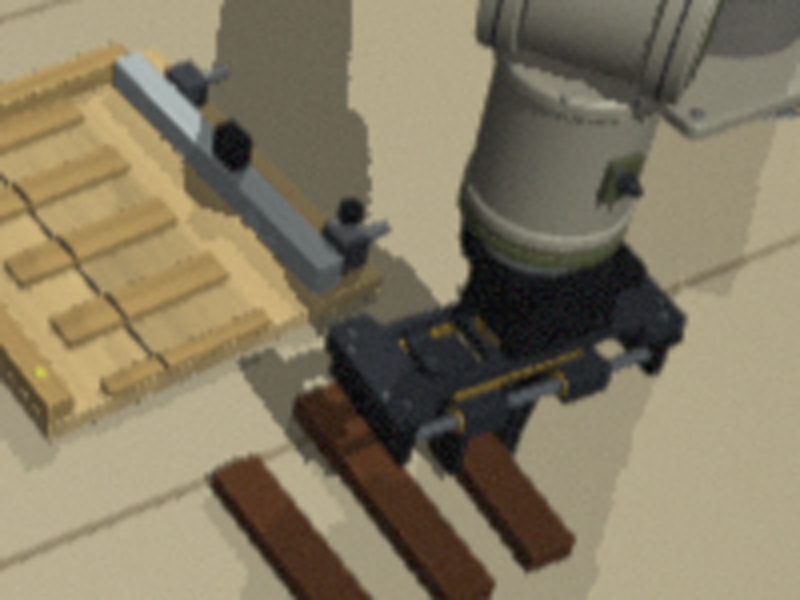

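```bash
python3 -m crank '[[[0,0,0,0,0,-30,1],[0,0,0,0,0,-70,1],[0,0,0.1,-30,10,-86,1],[0,0,0.24,-65,25,-86,1],[0,0,0.38,-100,40,-86,1],[0,0,0.52,-135,55,-86,1],[0,0,0.66,-170,70,-86,1],[0,0,0.8,-205,85,-86,1],[0,0,0.94,-240,98,-86,1],[0,0,1.08,-275,108,-86,1],[0,0,1.22,-310,116,-86,1],[0,0,1.36,-330,116,-86,1]]]'
python3 - <<'E'
from h import *
go(J(29,-87,60),np.radians(93.85)); pic('s11','scene',(200,110,400,260),4)
E
```

```text
time: 14.2
eef_pos: [528.1, -64.5, 111.2]
tool_rot: [-0.002, 0.997, 0.071, 0.0]
wrist_force: [0.5, -0.4, -1.0]
opening: 29.2
tcp [528.1 -64.5 111.2] shift [31.6 -4.6 51.3] rot [-0.005 -0.     0.075] q [-0.4   0.26  0.5   1.88 -0.15  1.04 -1.27] op 29.2 F [ 0.5 -0.4 -1. ] t 14.2
```

View pics/s11.png

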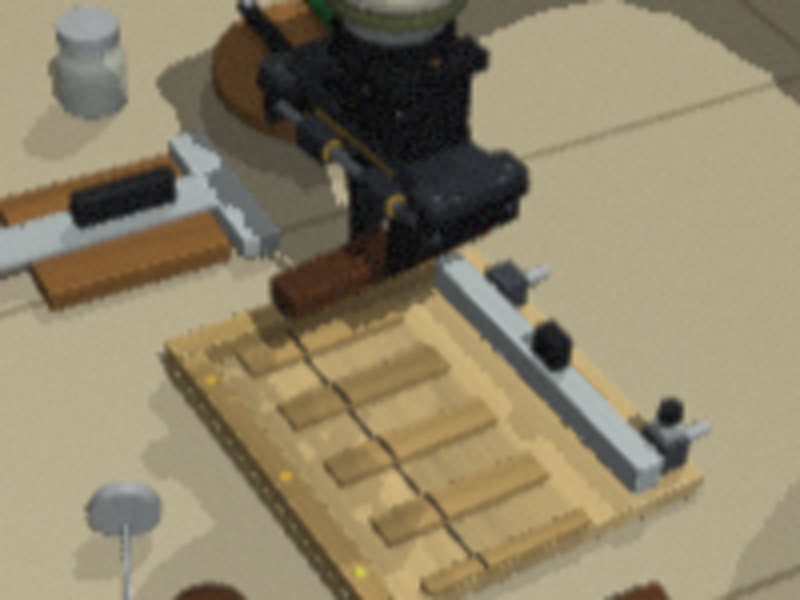

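```bash
python3 -m crank '[[[0,0,0.04,16,-2,0,1],[0,0,0.075,32,-5,0,1],[-0.005,0,0.075,32,-5,20,1],[-0.005,0,0.075,32,-5,45,1],[-0.005,0,0.075,32,-5,51,1],[-0.005,0,0.075,32,-5,51,1],[-0.005,0,0.075,32,-5,51,1]]]'
python3 - <<'E'
from h import *
go(J(29,-87,60),np.radians(93.85)); s=sense();z=s['eef_pos'][2]-26.6
segs=[]
for dy in(-15,15): segs.append((J(-51,-87+dy,z+18),J(109,-87+dy,z+18),(0,255,0)))
segs.append((J(109,-102,z),J(109,-72,z),(0,255,0)))
for y in(-104,-70): segs.append((J(-30,y,21),J(70,y,21),(255,255,0)))
overlay('s12','scene',segs,(230,130,370,240),5.5)
E
```

```text
time: 14.95
eef_pos: [558.9, -58.0, 61.3]
tool_rot: [0.0, 1.0, 0.028, 0.001]
wrist_force: [-0.1, 0.3, -0.6]
opening: 29.5
tcp [558.9 -58.   61.3] shift [-0.1 -2.8  1.3] rot [ 0.001 -0.001 -0.012] q [-0.39  0.39  0.49  1.84 -0.22  0.96 -1.32] op 29.5 F [-0.1  0.3 -0.6] t 14.95
```

View pics/s12.png

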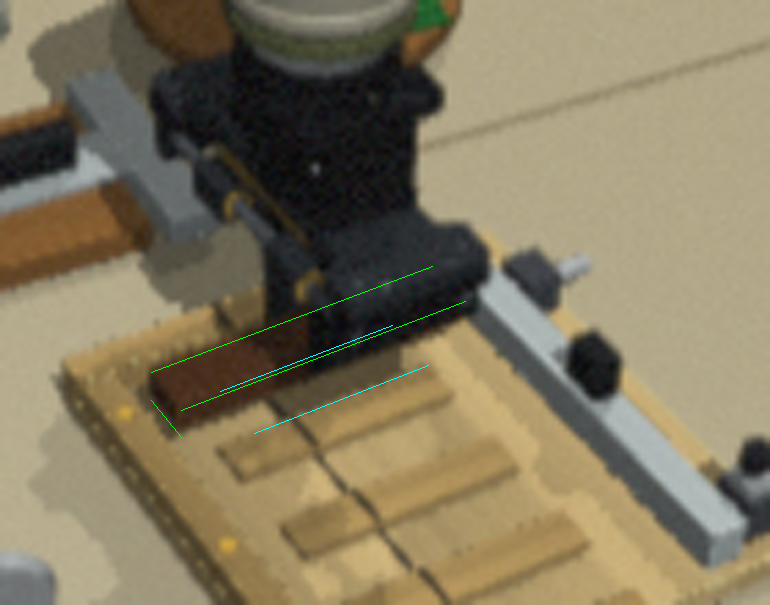

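Run:
```python
from h import *
pic('s13','scene',(235,165,325,235),8.5)
```

```text
(no output)
```

View pics/s13.png

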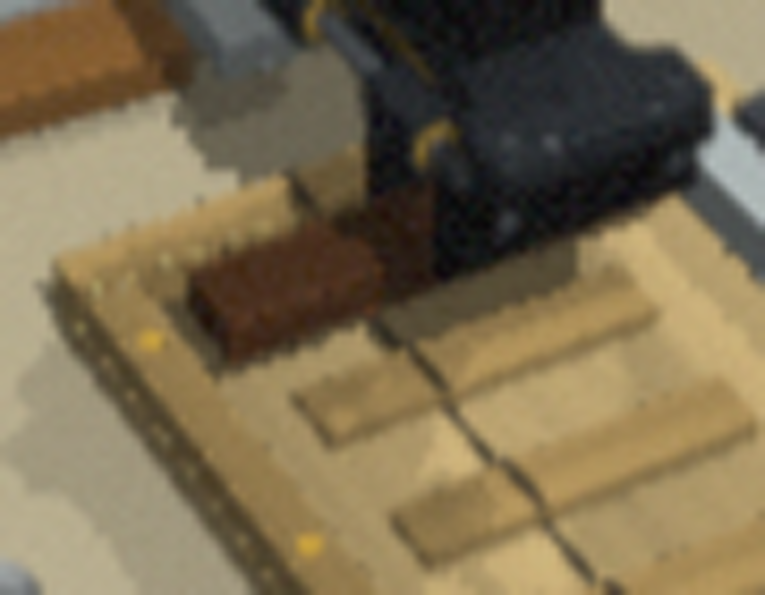

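Run:
```python
from h import *
c=camera('scene'); o=(235,165);k=8.5
s=sense(); tj=toJ(s['eef_pos']); print('tcp jig',tj)
for n,A,B,z,half,ex in [('slat low left',(240,358),(400,305),34.7,1.5,-72),('strip -70',(300,398),(610,270),21,1.5,-70),('strip -12',(400,518),(710,385),21,1.5,-12),('rail outer',(65,258),(270,180),33,1.2,-150)]:
    d,p,sd,m=edge(c,Z(*A,k,o),Z(*B,k,o),z,half=half); j=toJ(p)
    an=(np.degrees(np.arctan2(d[1],d[0]))+45)%180-45
    print(n,'ang',round(an,2),'jig',np.round(j,1),'med',round(float(m),2))
```

```text
tcp jig [ 29.18829742 -89.74153824]
slat low left ang 8.26 jig [ 77.4 -75.5] med 0.91
strip -70 ang 3.88 jig [ 34.7 -70.6] med 1.24
strip -12 ang 3.93 jig [ 29.3 -11.8] med 0.85
rail outer ang 3.24 jig [  93.2 -150.4] med 1.48
```

```bash
python3 -m crank '[[[0,0,-0.012,0,-2.8,0,1],[0,0,-0.012,0,-2.8,5,1],[0,0,-0.012,0,-2.8,10,1],[0,0,-0.012,0,-2.8,15,1],[0,0,-0.012,0,-2.8,19,1],[0,0,-0.012,0,-2.8,19.5,1],[0,0,-0.012,0,-2.8,19.5,1]]]'
python3 - <<'E'
from h import *
go(J(29,-87,41.6),np.radians(93.85)); pic('s14','scene',(235,165,325,235),8.5)
E
```

```text
time: 15.8
eef_pos: [558.7, -55.3, 41.6]
tool_rot: [0.0, 0.999, 0.034, 0.0]
wrist_force: [-2.2, -0.2, 1.3]
opening: 29.7
tcp [558.7 -55.3  41.6] shift [ 0.  -0.1  0. ] rot [ 0.001 -0.001 -0.   ] q [-0.38  0.42  0.48  1.86 -0.23  0.92 -1.3 ] op 29.7 F [-2.2 -0.2  1.3] t 15.8
```

View pics/s14.png

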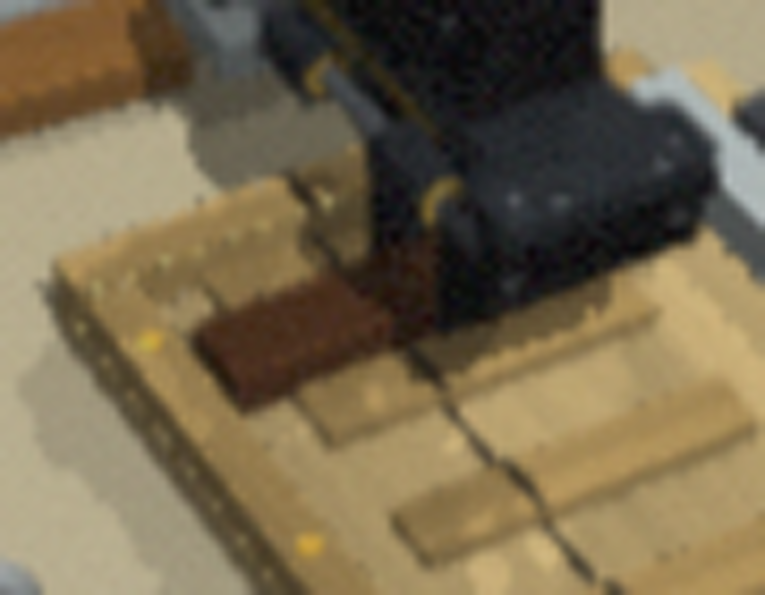

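```bash
python3 -m crank '[[[0,0,0,0,0,0,0.56],[0,0,0,0,0,0,0.56],[0,0,0,0,0,0,0.56],[0,0,0,0,0,0,0.56],[0,0,0,0,0,-20,0.56],[0,0,0,0,0,-60,0.56],[0,0,0,0,0,-75,0.5],[0,0,-0.14,0,-45,-75,0.5],[0,0,-0.28,0,-90,-75,0.5],[0,0,-0.42,-10,-135,-75,0.5],[0,0,-0.56,-20,-180,-75,0.5],[0,0,-0.7,-30,-220,-75,0.5]]]'
python3 - <<'E'
from h import *
go((495,278.5,80),np.radians(-0.2)); pic('s15','scene',(235,165,325,235),8.5)
E
```

```text
time: 17.05
eef_pos: [513.1, 164.6, 116.4]
tool_rot: [0.0, 0.926, 0.377, 0.001]
wrist_force: [0.7, 0.5, -0.8]
opening: 43.7
tcp [513.1 164.6 116.4] shift [ 66.6 -94.2  36.3] rot [ 0.001 -0.    -0.793] q [-0.65  0.25  0.29  1.85 -0.08  1.05 -1.13] op 43.7 F [ 0.7  0.5 -0.8] t 17.05
```

View pics/s15.png

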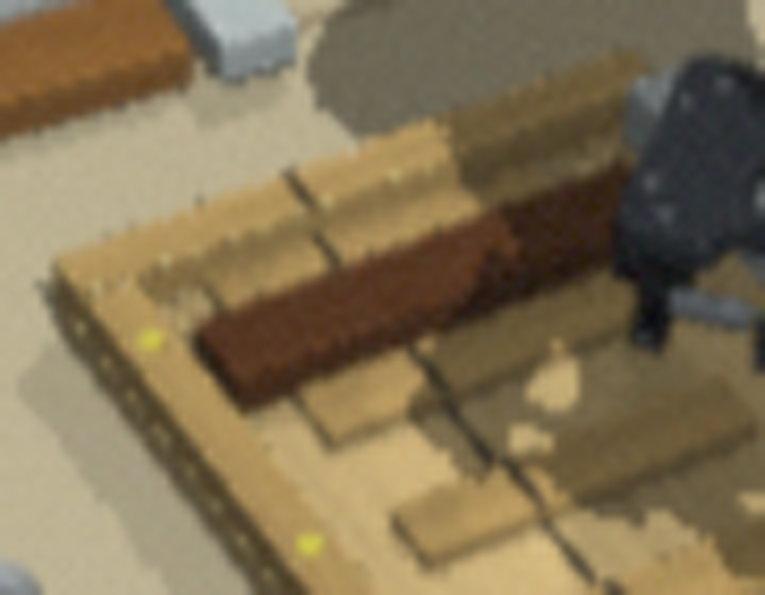

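```bash
python3 -m crank '[[[0,0,-0.14,20,-30,0,0.45],[0,0,-0.28,45,-60,0,0.45],[0,0,-0.42,66,-94,0,0.45],[0,0,-0.56,66.6,-94,0,0.45],[0,0,-0.7,66.6,-94,20,0.45],[0,0,-0.793,66.6,-94,36,0.45],[0,0,-0.793,66.6,-94,36,0.45],[0,0,-0.793,66.6,-94,36,0.45]]]'
python3 - <<'E'
from h import *
go((495,278.5,26),np.radians(-0.2)); pic('s16','scene',(280,160,480,310),4)
E
```

```text
time: 17.9
eef_pos: [490.8, 285.4, 80.7]
tool_rot: [-0.001, 0.704, 0.71, 0.001]
wrist_force: [0.4, -0.4, 0.4]
opening: 47.9
tcp [490.8 285.4  80.7] shift [-7.1  4.2 54.7] rot [-0.    -0.003  0.012] q [-0.69  0.35  0.1   1.8  -0.04  1.   -0.56] op 47.9 F [ 0.4 -0.4  0.4] t 17.9
```

View pics/s16.png

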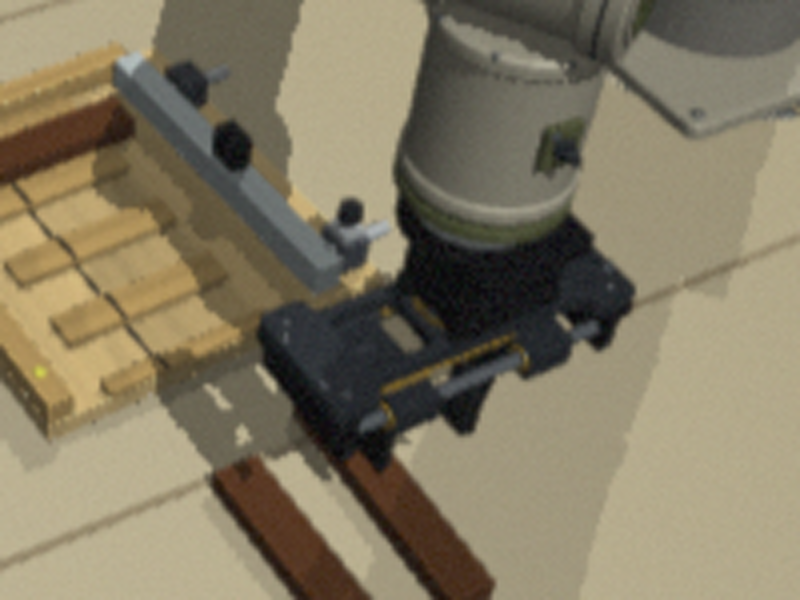

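```bash
python3 -m crank '[[[0,0,0.012,-7,4,0,0.45],[0,0,0.012,-7,4,30,0.45],[0,0,0.012,-7,4,54,0.45],[0,0,0.012,-7,4,54,0.45],[0,0,0.012,-7,4,54,1],[0,0,0.012,-7,4,54,1],[0,0,0.012,-7,4,54,1],[0,0,0.012,-7,4,54,1],[0,0,0.012,-7,4,54,1],[0,0,0.012,-7,4,54,1]]]'
python3 - <<'E'
from h import *
print(J(29,-29,110)); go(J(29,-29,110),np.radians(93.85))
E
```

```text
time: 18.95
eef_pos: [495.9, 279.4, 28.6]
tool_rot: [-0.001, 0.708, 0.706, 0.002]
wrist_force: [-0.6, -1.4, 6.9]
opening: 29.2
[554.81875936   2.66429854 110.        ]
tcp [495.9 279.4  28.6] shift [-276.2   59.9  -82.5] rot [-0.002 -0.005  1.501] q [-0.68  0.42  0.1   1.83 -0.06  0.89 -0.55] op 29.2 F [-0.6 -1.4  6.9] t 18.95
```

```bash
python3 -m crank '[[[0,0,0,0,0,-30,1],[0,0,0,0,0,-70,1],[0,0,0.1,-25,10,-82,1],[0,0,0.24,-55,20,-82,1],[0,0,0.38,-85,30,-82,1],[0,0,0.52,-115,38,-82,1],[0,0,0.66,-145,44,-82,1],[0,0,0.8,-175,50,-82,1],[0,0,0.94,-205,55,-82,1],[0,0,1.08,-235,58,-82,1],[0,0,1.22,-260,60,-82,1],[0,0,1.36,-276,60,-82,1]]]'
python3 - <<'E'
from h import *
go(J(29,-29,62),np.radians(93.85))
E
```

```text
time: 20.15
eef_pos: [555.1, 0.4, 110.0]
tool_rot: [-0.002, 0.995, 0.1, 0.002]
wrist_force: [0.5, -0.3, -1.1]
opening: 29.5
tcp [5.551e+02 4.000e-01 1.100e+02] shift [-0.  -2.1 48. ] rot [-0.004 -0.003  0.133] q [-0.48  0.3   0.46  1.83 -0.16  1.05 -1.32] op 29.5 F [ 0.5 -0.3 -1.1] t 20.15
```

```bash
python3 -m crank '[[[0,0,0.13,0,-2,0,1],[-0.004,-0.003,0.133,0,-2,25,1],[-0.004,-0.003,0.133,0,-2,46,1],[-0.004,-0.003,0.133,0,-2,46,1],[-0.004,-0.003,0.133,0,-2,46,1]]]'
python3 - <<'E'
from h import *
go(J(29,-29,43.6),np.radians(93.85)); pic('s17','scene',(235,155,335,235),8)
E
```

```text
time: 20.65
eef_pos: [554.9, 2.5, 64.6]
tool_rot: [0.0, 0.999, 0.033, 0.0]
wrist_force: [0.1, -0.6, -0.3]
opening: 29.2
tcp [554.9   2.5  64.6] shift [-0.1 -0.2 21. ] rot [ 0. -0. -0.] q [-0.48  0.37  0.47  1.86 -0.2   0.96 -1.43] op 29.2 F [ 0.1 -0.6 -0.3] t 20.65
```

View pics/s17.png

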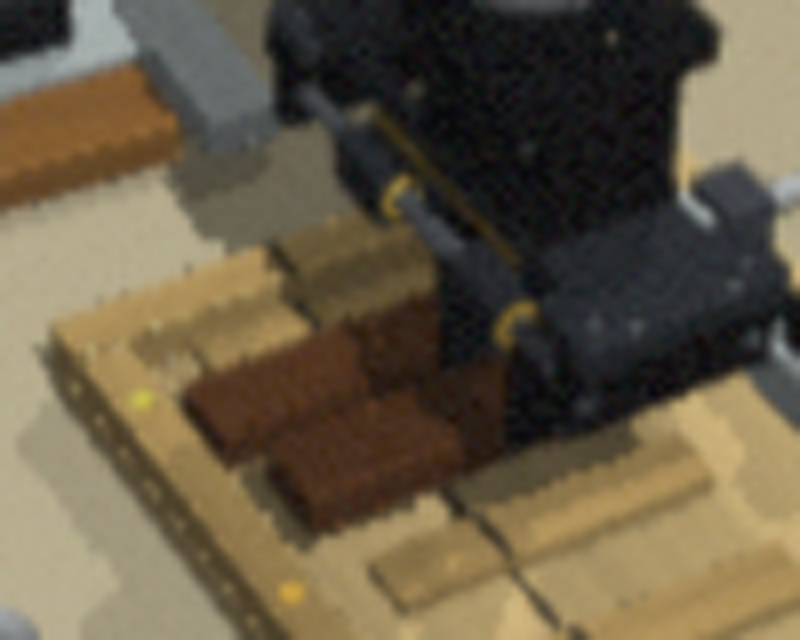

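```bash
python3 -m crank '[[[0,0,0,0,0,8,1],[0,0,0,0,0,14,1],[0,0,0,0,0,19,1],[0,0,0,0,0,21,1],[0,0,0,0,0,21,1]]]'
python3 - <<'E'
from h import *
go(J(29,-29,43.6),np.radians(93.85)); pic('s18','scene',(235,155,335,235),8)
E
```

```text
time: 21.2
eef_pos: [555.3, 2.5, 44.0]
tool_rot: [0.0, 0.999, 0.033, 0.001]
wrist_force: [-0.6, 0.3, -1.4]
opening: 29.3
tcp [555.3   2.5  44. ] shift [-0.5 -0.2  0.4] rot [ 0.    -0.001 -0.001] q [-0.47  0.4   0.46  1.87 -0.22  0.92 -1.42] op 29.3 F [-0.6  0.3 -1.4] t 21.2
```

View pics/s18.png

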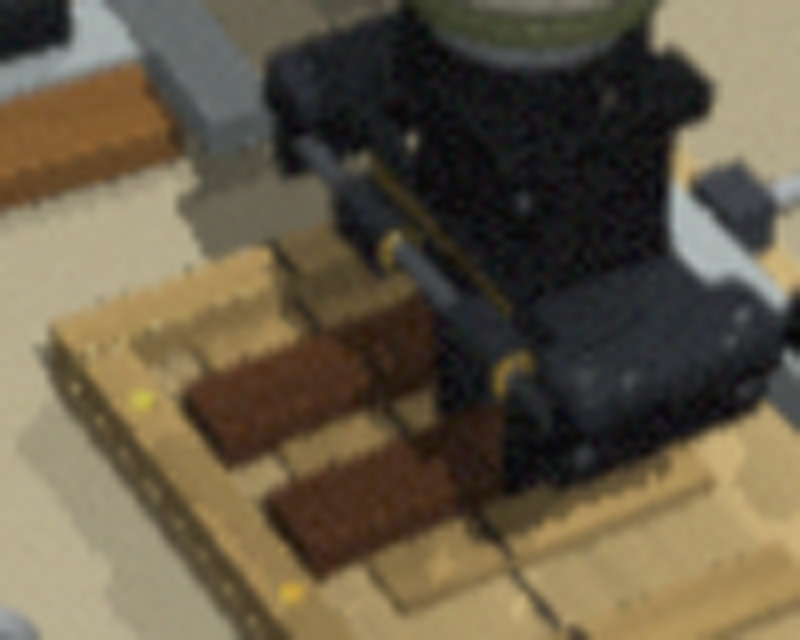

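```bash
python3 -m crank '[[[0,0,0,0,0,0,0.56],[0,0,0,0,0,0,0.56],[0,0,0,0,0,0,0.56],[0,0,0,0,0,0,0.56],[0,0,0,0,0,-20,0.56],[0,0,0,0,0,-60,0.56],[0,0,0,0,0,-73,0.5],[0,0,-0.14,0,-45,-73,0.5],[0,0,-0.28,0,-90,-73,0.5],[0,0,-0.42,0,-135,-73,0.5],[0,0,-0.56,0,-180,-73,0.5],[0,0,-0.7,0,-225,-73,0.5]]]'
python3 - <<'E'
from h import *
go((565,304.5,80),np.radians(1.6)); pic('s19','scene',(225,155,345,245),6.5)
E
```

```text
time: 22.45
eef_pos: [539.9, 228.8, 117.0]
tool_rot: [0.0, 0.926, 0.377, 0.001]
wrist_force: [0.4, 0.2, 0.6]
opening: 43.3
tcp [539.9 228.8 117. ] shift [ 70.7 -36.8  37. ] rot [ 0.002 -0.001 -0.826] q [-0.7   0.35  0.27  1.73 -0.1   1.08 -1.2 ] op 43.3 F [0.4 0.2 0.6] t 22.45
```

View pics/s19.png

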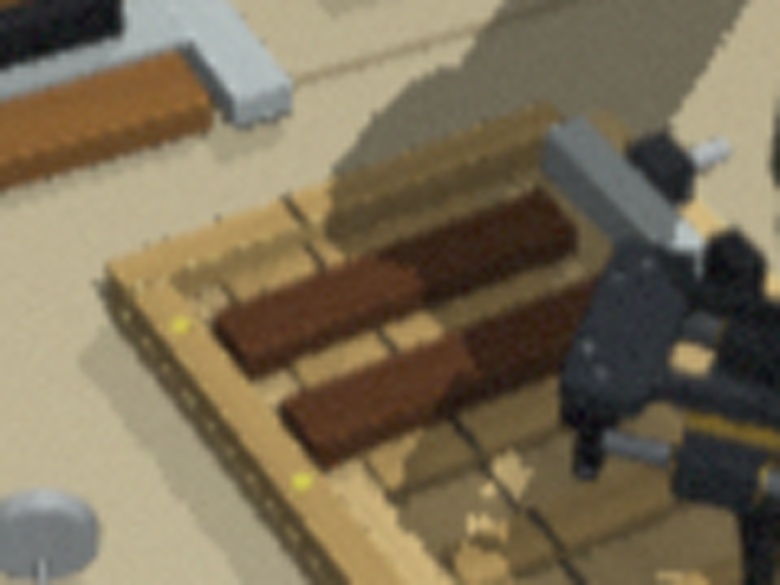

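```bash
python3 -m crank '[[[0,0,-0.14,20,-15,0,0.45],[0,0,-0.28,45,-30,0,0.45],[0,0,-0.42,68,-37,0,0.45],[0,0,-0.56,70.7,-37,0,0.45],[0,0,-0.7,70.7,-37,20,0.45],[0,0,-0.826,70.7,-37,37,0.45],[0,0,-0.826,70.7,-37,37,0.45],[0,0,-0.826,70.7,-37,37,0.45]]]'
python3 - <<'E'
from h import *
go((565,304.5,26),np.radians(1.6))
E
```

```text
time: 23.3
eef_pos: [561.3, 314.5, 80.2]
tool_rot: [-0.001, 0.692, 0.721, 0.002]
wrist_force: [-1.4, -0.2, 0.5]
opening: 48.1
tcp [561.3 314.5  80.2] shift [-10.3   3.2  54.1] rot [ 0.    -0.004  0.013] q [-0.65  0.49  0.09  1.59 -0.05  1.06 -0.5 ] op 48.1 F [-1.4 -0.2  0.5] t 23.3
```

```bash
python3 -m crank '[[[0,0,0.013,-10,3,0,0.45],[0,-0.004,0.013,-10,3,30,0.45],[0,-0.004,0.013,-10,3,56,0.45],[0,-0.004,0.013,-10,3,56,0.45],[0,-0.004,0.013,-10,3,56,1],[0,-0.004,0.013,-10,3,56,1],[0,-0.004,0.013,-10,3,56,1],[0,-0.004,0.013,-10,3,56,1],[0,-0.004,0.013,-10,3,56,1],[0,-0.004,0.013,-10,3,56,1]]]'
python3 - <<'E'
from h import *
go(J(29,87,110),np.radians(93.85)); pic('s20','scene',(280,160,480,310),4)
E
```

```text
time: 24.3
eef_pos: [565.6, 305.3, 25.8]
tool_rot: [0.0, 0.697, 0.717, 0.001]
wrist_force: [-2.1, -0.8, 7.1]
opening: 29.4
tcp [565.6 305.3  25.8] shift [-186.2  -23.6  -84.5] rot [ 1.000e-03 -3.000e-03  1.531e+00] q [-0.64  0.56  0.09  1.62 -0.06  0.96 -0.5 ] op 29.4 F [-2.1 -0.8  7.1] t 24.3
```

View pics/s20.png

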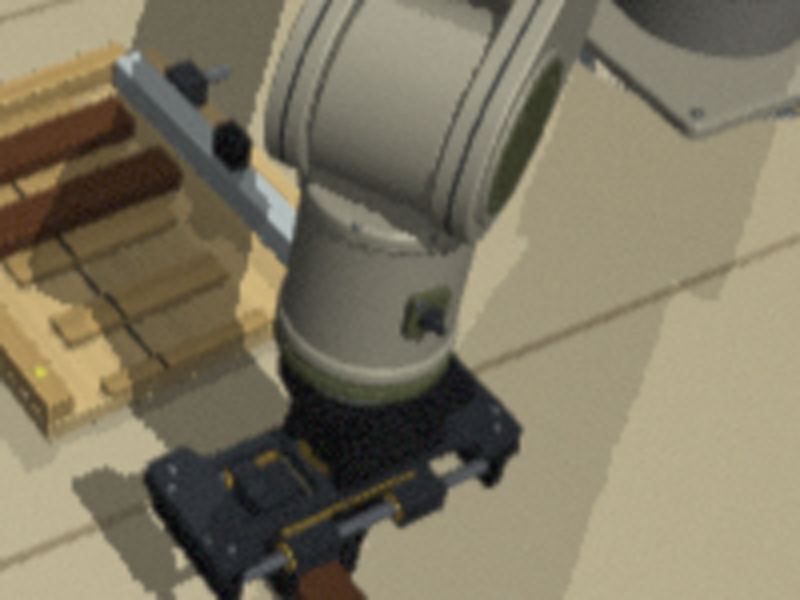

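```bash
python3 -m crank '[[[0,0,0,0,0,-30,1],[0,0,0,0,0,-70,1],[0,0,0.1,-15,-2,-84,1],[0,0,0.24,-35,-5,-84,1],[0,0,0.38,-55,-8,-84,1],[0,0,0.52,-75,-11,-84,1],[0,0,0.66,-95,-14,-84,1],[0,0,0.8,-115,-17,-84,1],[0,0,0.94,-135,-20,-84,1],[0,0,1.08,-155,-23,-84,1],[0,0,1.22,-175,-24,-84,1],[0,0,1.36,-186,-24,-84,1]]]'
python3 - <<'E'
from h import *
go(J(29,87,62),np.radians(93.85))
E
```

```text
time: 25.55
eef_pos: [546.6, 116.6, 110.1]
tool_rot: [-0.001, 0.993, 0.115, 0.002]
wrist_force: [-0.0, 0.4, -1.1]
opening: 29.2
tcp [546.6 116.6 110.1] shift [ 0.6 -1.6 48.1] rot [-0.001 -0.003  0.164] q [-0.63  0.31  0.4   1.81 -0.14  1.05 -1.52] op 29.2 F [-0.   0.4 -1.1] t 25.55
```

```bash
python3 -m crank '[[[0,0,0.1,0.5,-1.6,0,1],[0,-0.003,0.164,0.5,-1.6,25,1],[0,-0.003,0.164,0.5,-1.6,48,1],[0,-0.003,0.164,0.5,-1.6,48,1],[0,-0.003,0.164,0.5,-1.6,48,1]]]'
python3 - <<'E'
from h import *
go(J(29,87,40.8),np.radians(93.85)); pic('s21','scene',(245,180,345,260),8)
E
```

```text
time: 26.05
eef_pos: [547.0, 118.4, 62.7]
tool_rot: [-0.0, 0.999, 0.033, -0.0]
wrist_force: [-0.3, 0.7, -0.4]
opening: 29.0
tcp [547.  118.4  62.7] shift [ 0.  -0.  21.9] rot [-0.001 -0.    -0.   ] q [-0.64  0.37  0.41  1.84 -0.18  0.96 -1.65] op 29.0 F [-0.3  0.7 -0.4] t 26.05
```

View pics/s21.png

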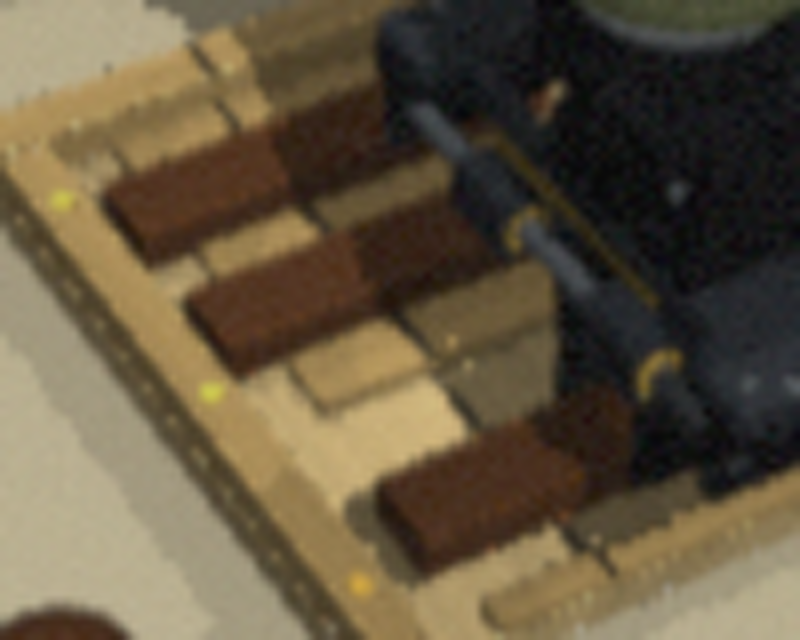

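```bash
python3 -m crank '[[[0,0,0,0,0,8,1],[0,0,0,0,0,15,1],[0,0,0,0,0,20,1],[0,0,0,0,0,22,1],[0,0,0,0,0,22,1]]]'
python3 - <<'E'
from h import *
go(J(29,87,40.8),np.radians(93.85)); pic('s22','scene',(245,180,345,260),8)
E
```

```text
time: 26.6
eef_pos: [547.4, 118.4, 41.1]
tool_rot: [-0.001, 0.999, 0.033, 0.0]
wrist_force: [-0.1, -0.0, -0.7]
opening: 29.4
tcp [547.4 118.4  41.1] shift [-0.4 -0.   0.3] rot [-0.001 -0.001 -0.   ] q [-0.63  0.41  0.4   1.86 -0.2   0.92 -1.64] op 29.4 F [-0.1 -0.  -0.7] t 26.6
```

View pics/s22.png

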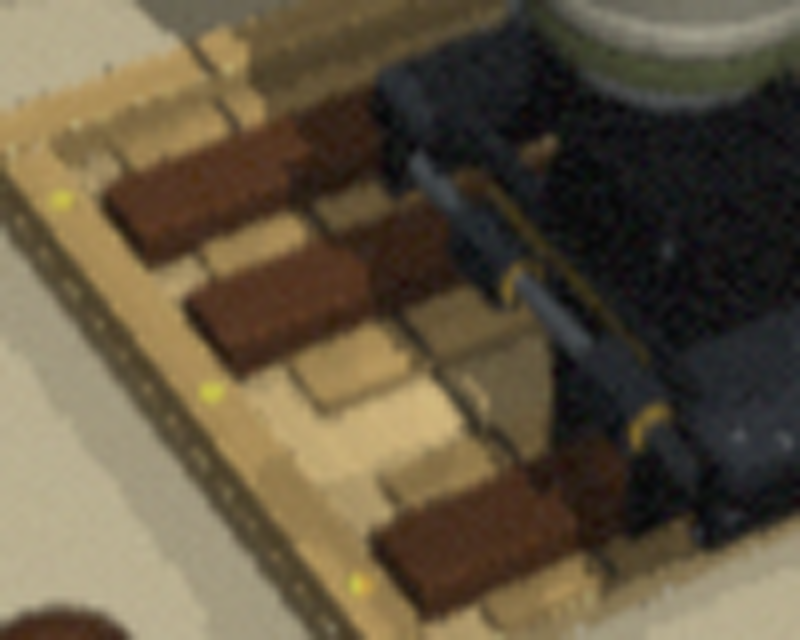

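```bash
python3 -m crank '[[[0,0,0,0,0,0,0.56],[0,0,0,0,0,0,0.56],[0,0,0,0,0,0,0.56],[0,0,0,0,0,0,0.56],[0,0,0,0,0,-20,0.56],[0,0,0,0,0,-60,0.56],[0,0,0,0,0,-80,0.56],[0,0,0,-40,-20,-80,1],[0,0,0,-80,-40,-80,1],[0,0,0,-120,-60,-80,1],[0,0,0,-140,-80,-80,1],[0,0,0,-140,-100,-80,1]]]'
python3 - <<'E'
from h import *
c=pic('t23','top',(205,180,335,295),6)
pic('s23','scene',(225,150,385,270),5); go(J(-115,0,90),np.radians(93.85))
E
```

```text
time: 27.85
eef_pos: [398.5, 209.5, 121.4]
tool_rot: [-0.001, 0.999, 0.034, 0.0]
wrist_force: [0.0, 0.5, -0.4]
opening: 6.6
tcp [400.3 211.4 121.6] shift [ -4.6 189.7  31.1] rot [-0.003 -0.002  0.004] q [-0.9   0.05  0.32  2.06 -0.02  1.03 -2.07] op 2.4 F [ 0.9 -1.   0.4] t 27.95
```

View pics/t23.png

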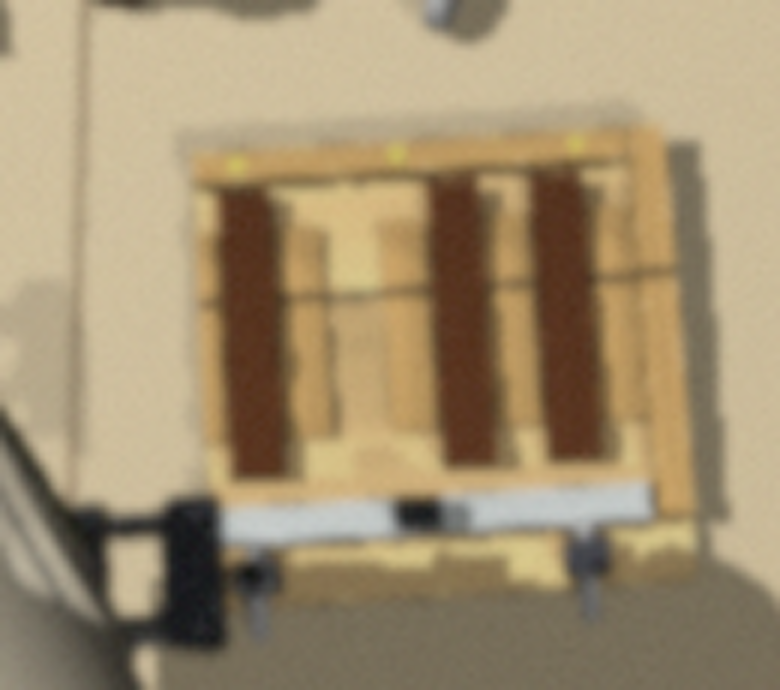

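View pics/s23.png

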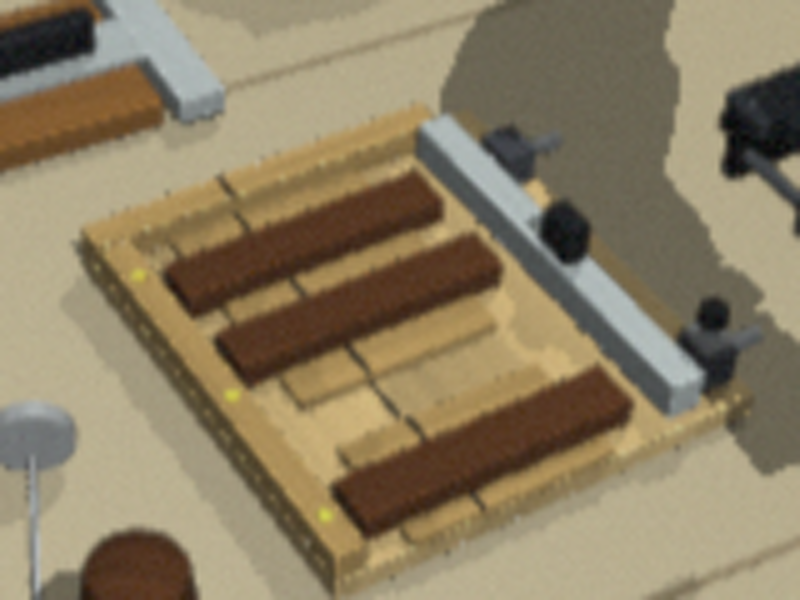

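Run:
```python
from h import *
t=camera('top');c=camera('scene')
C=t['color'].astype(int).sum(2); a=Z(390,490,6,(205,180)); b=Z(445,535,6,(205,180))
sub=C[int(a[1]):int(b[1])+1,int(a[0]):int(b[0])+1]; ys,xs=np.nonzero(sub<220); print(len(xs))
w=p2w(t,[[xs.mean()+int(a[0]),ys.mean()+int(a[1])]],60)[0]; print('top',w,toJ(w))
C=c['color'].astype(int).sum(2); a=Z(535,195,5,(225,150)); b=Z(600,270,5,(225,150))
sub=C[int(a[1]):int(b[1])+1,int(a[0]):int(b[0])+1]; ys,xs=np.nonzero(sub<200); print(len(xs))
w=p2w(c,[[xs.mean()+int(a[0]),ys.mean()+int(a[1])]],54)[0]; print('scene',w,toJ(w))
go(J(-125,0,100),np.radians(93.85))
```

```text
24
top [447.50857712  23.84157795  60.        ] [-76.64606996  -0.66521081]
92
scene [445.68638959  23.37403027  54.        ] [-78.49553858  -1.00935327]
tcp [401.3 208.6 121.3] shift [-14.7 186.8  21.1] rot [-0.001 -0.001  0.   ] q [-0.89  0.05  0.32  2.06 -0.02  1.03 -2.06] op 1.1 F [-0.3 -0.1  0.3] t 28.05
```

```bash
python3 -m crank '[[[0,0,0,-6,45,0,1],[0,0,0,-6,90,0,1],[0,0,0,-6,135,0,1],[0,0,0,-6,170,0,1],[0,0,0,-6,187,10,1],[0,0,0,-6,187,25,1],[0,0,0,-6,187,45,1],[0,0,0,-6,187,57,1],[0,0,0,-6,187,57,1]]]'
python3 - <<'E'
from h import *
go(J(-77-17.5,-1,65),np.radians(93.85)); print(toJ(sense()['eef_pos']))
pic('s24','scene',(265,130,385,220),6.5)
E
```

```text
time: 28.95
eef_pos: [406.9, 20.2, 62.8]
tool_rot: [0.0, 0.999, 0.033, -0.001]
wrist_force: [0.1, 0.1, 0.2]
opening: 0.3
tcp [406.9  20.2  62.8] shift [22.9 -0.6 -2.2] rot [ 0.     0.001 -0.002] q [-0.69  0.04  0.54  2.22 -0.02  0.89 -1.64] op 0.3 F [0.1 0.1 0.2] t 28.95
[-117.44319175   -1.53178348]
```

View pics/s24.png

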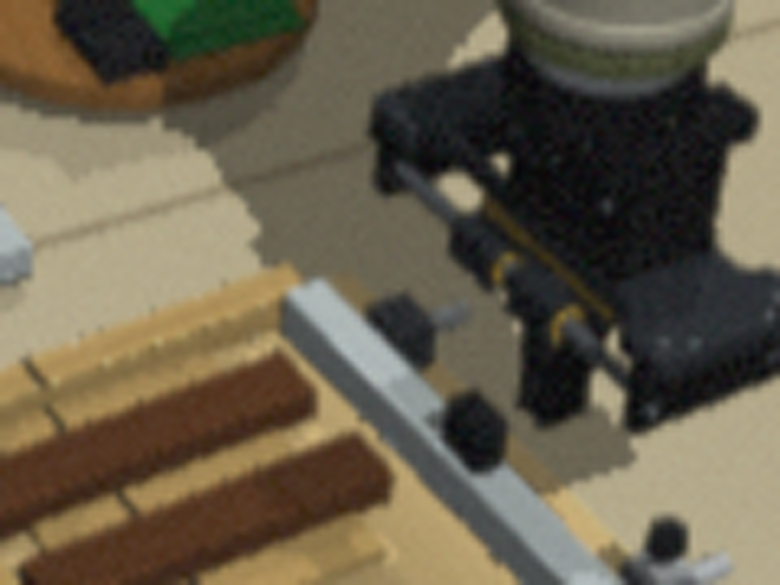

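```bash
python3 -m crank '[[[0,0,0,10,0,0,1],[0,0,0,18,0,0,1],[0,0,0,24,0,0,1],[0,0,0,28,0,0,1],[0,0,0,32,0,0,1],[0,0,0,32,0,0,1]]]' 50
python3 - <<'E'
from h import *
go(J(-77-17.5+24,-1,63),np.radians(93.85)); print(toJ(sense()['eef_pos']))
E
```

```text
time: 29.6
eef_pos: [439.4, 22.6, 63.6]
tool_rot: [0.0, 0.999, 0.033, -0.0]
wrist_force: [-2.1, 0.6, 0.7]
opening: 0.3
tcp [439.4  22.6  63.6] shift [14.3 -0.4  0.6] rot [ 0.     0.001 -0.002] q [-0.67  0.12  0.55  2.15 -0.08  0.9  -1.58] op 0.3 F [-2.1  0.6  0.7] t 29.6
[-84.78160067  -1.35176406]
```

Pushing with ~2 N; continue.

```bash
python3 -m crank '[[[0,0,0,3,0,0,1],[0,0,0,5,0,0,1],[0,0,0,7,0,0,1],[0,0,0,9,0,0,1],[0,0,0,11,0,0,1],[0,0,0,13,0,0,1],[0,0,0,14.5,0,0,1],[0,0,0,14.5,0,0,1]]]'
python3 - <<'E'
from h import *
go(J(-77-17.5+24,-1,63),np.radians(93.85)); print(toJ(sense()['eef_pos']))
pic('s25','scene',(225,150,385,270),5)
E
```

```text
time: 30.4
eef_pos: [450.6, 23.3, 62.8]
tool_rot: [0.0, 0.999, 0.033, -0.004]
wrist_force: [-18.3, -0.4, 13.3]
opening: 0.9
tcp [450.6  23.3  62.8] shift [ 3.1 -0.4 -0.3] rot [-0.     0.009 -0.002] q [-0.66  0.16  0.55  2.11 -0.1   0.91 -1.56] op 0.9 F [-18.3  -0.4  13.3] t 30.4
[-73.64680525  -1.39483687]
```

View pics/s25.png

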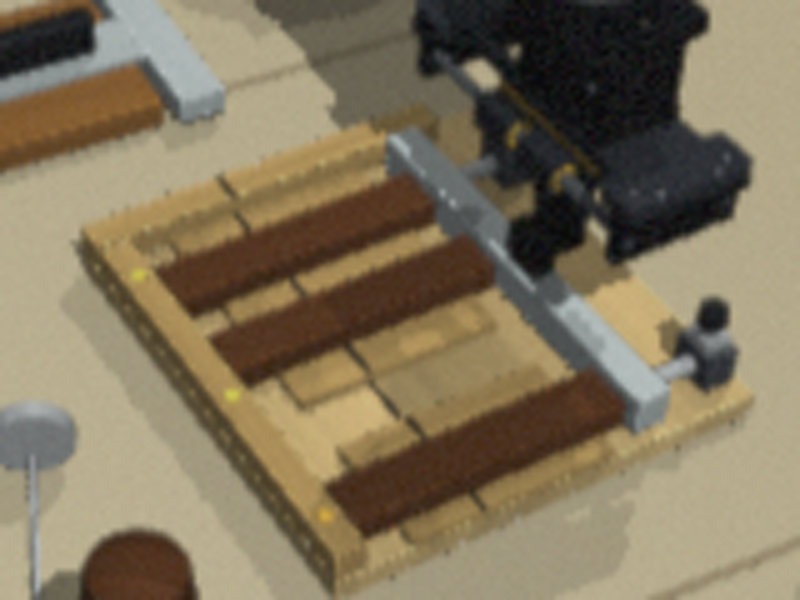

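```bash
python3 -m crank '[[[0,0,0,3,0,0,1],[0,0,0,5,0,0,1],[0,0,0,5,0,0,1],[0,0,0,5,0,0,1]]]'
python3 - <<'E'
from h import *
go(J(-77-17.5+24,-1,63),np.radians(93.85)); print(toJ(sense()['eef_pos']))
t=pic('t26','top',(205,180,335,295),6)
pic('s26','scene',(225,150,385,270),5)
E
```

```text
time: 30.85
eef_pos: [450.7, 23.3, 61.6]
tool_rot: [0.0, 0.999, 0.033, -0.01]
wrist_force: [-24.8, -0.5, 17.5]
opening: 0.3
tcp [450.7  23.3  61.6] shift [ 3.  -0.4 -1.5] rot [-0.001  0.02  -0.002] q [-0.66  0.17  0.55  2.11 -0.11  0.92 -1.55] op 0.3 F [-24.8  -0.5  17.5] t 30.85
[-73.53165284  -1.43775595]
```

View pics/s26.png

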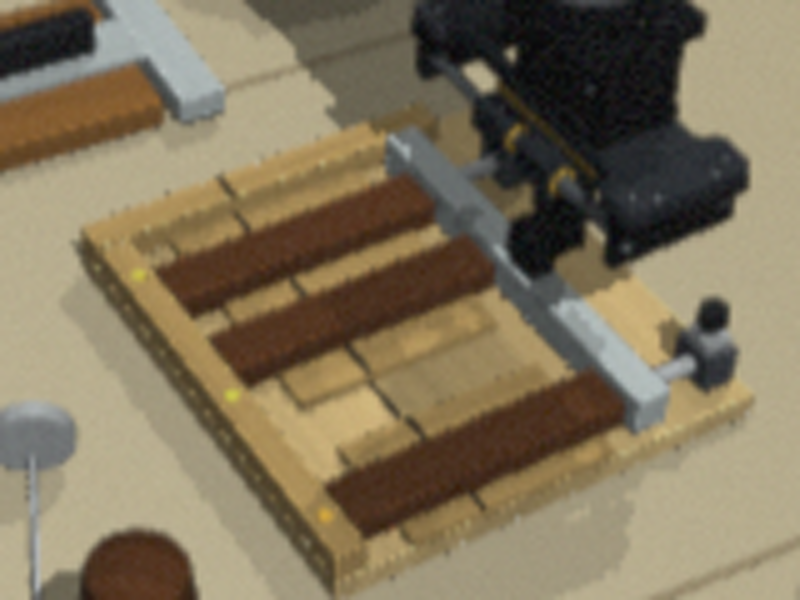

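View pics/t26.png

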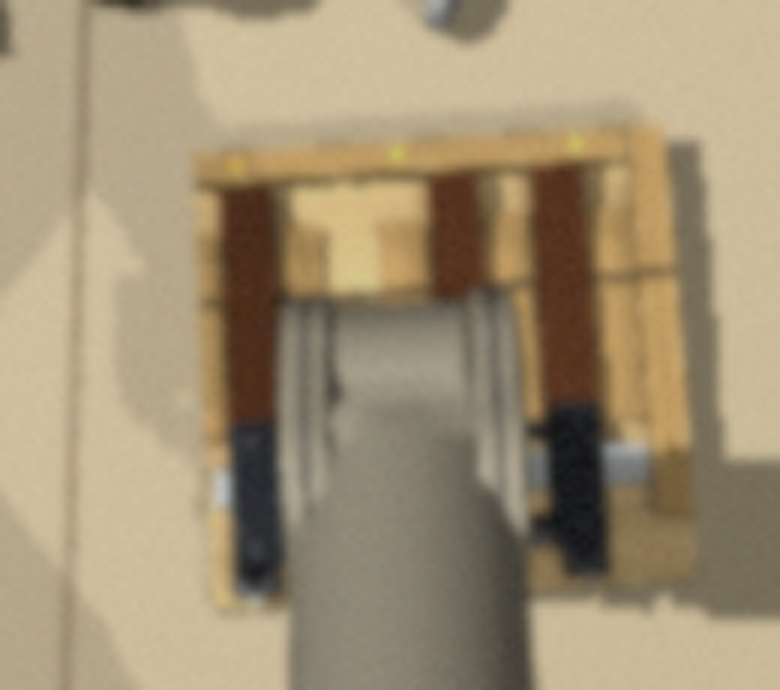

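```bash
python3 -m crank '[[[0,0,0,-10,0,0,1],[0,0,0,-25,0,0,1],[0,0,0,-30,0,-30,1],[0,0,0,-30,0,-70,1],[0,0,0,-30,45,-90,0.6],[0,0,0,-30,90,-90,0.6],[0,0,0,-30,135,-90,0.6],[0,0,0,-30,180,-90,0.6],[0,0,0,-30,225,-90,0.6]]]'
python3 - <<'E'
from h import *
t=pic('t27','top',(205,180,335,295),6); c=pic('s27','scene',(225,150,385,270),5); go(J(0,-230,120))
E
```

```text
time: 31.85
eef_pos: [437.6, -205.1, 152.7]
tool_rot: [0.0, 0.999, 0.033, -0.009]
wrist_force: [0.4, 1.7, -1.0]
opening: 30.9
tcp [ 436.8 -209.3  152.8] shift [103.5  -3.6  30.9] rot None q [-0.43  0.11  0.83  1.96 -0.08  1.12 -1.08] op 33.7 F [ 1.1 -0.1 -0.8] t 31.95
```

View pics/s27.png

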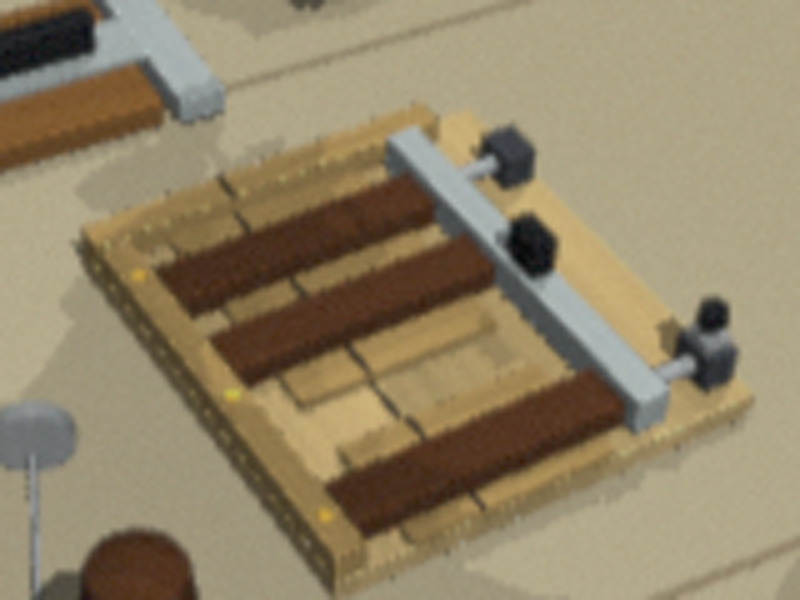

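View pics/t27.png

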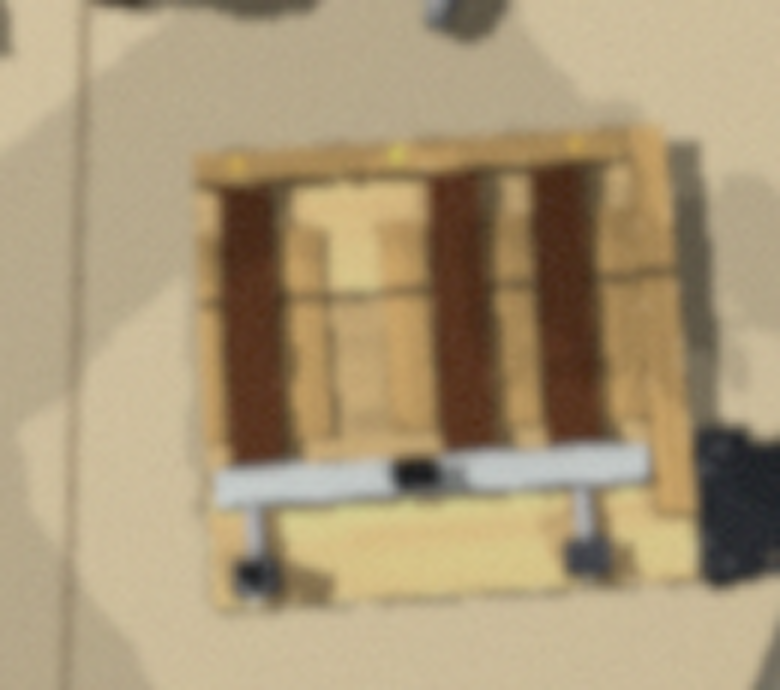

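Run:
```python
from h import *
t=camera('top');c=camera('scene')
C=t['color'].astype(int).sum(2); a=Z(390,450,6,(205,180)); b=Z(445,500,6,(205,180))
sub=C[int(a[1]):int(b[1])+1,int(a[0]):int(b[0])+1]; ys,xs=np.nonzero(sub<220); print(len(xs))
w=p2w(t,[[xs.mean()+int(a[0]),ys.mean()+int(a[1])]],60)[0]; print('top handle',toJ(w))
C=c['color'].astype(int).sum(2); a=Z(500,205,5,(225,150)); b=Z(565,285,5,(225,150))
sub=C[int(a[1]):int(b[1])+1,int(a[0]):int(b[0])+1]; ys,xs=np.nonzero(sub<200); print(len(xs))
w=p2w(c,[[xs.mean()+int(a[0]),ys.mean()+int(a[1])]],54)[0]; print('scene handle',toJ(w))
for n,A,B,z in [('bar near L',(280,503),(390,499),41),('bar near R',(470,495),(570,491),41),('slat far end gap stop',(225,187),(270,184),33),('slat stop2',(435,176),(475,174),33),('slat0',(540,170),(575,167),33),('bar far b3',(235,466),(280,464),41),('bar far b1',(445,450),(490,448),41)]:
    d,p,sd,m=edge(t,Z(*A,6,(205,180)),Z(*B,6,(205,180)),z,half=2); print(n,np.round(toJ(p),1),round(float(m),2))
```

```text
25
top handle [-5.43777896e+01 -4.62145063e-02]
85
scene handle [-55.73153159  -0.33182993]
bar near L [-67.2  38.3] 4.12
bar near R [-63.8 -56.4] 2.21
slat far end gap stop [117.4  86. ] 0.13
slat stop2 [116.5 -30.1] 0.21
slat0 [117.4 -88. ] 0.58
bar far b3 [-41.6  86.5] 0.17
bar far b1 [-42.1 -27.5] 0.48
```

Run:
```python
from h import *
pic('t28','top',(315,135,435,255),6); pic('s28','scene',(150,110,300,220),5)
```

```text
(no output)
```

View pics/t28.png

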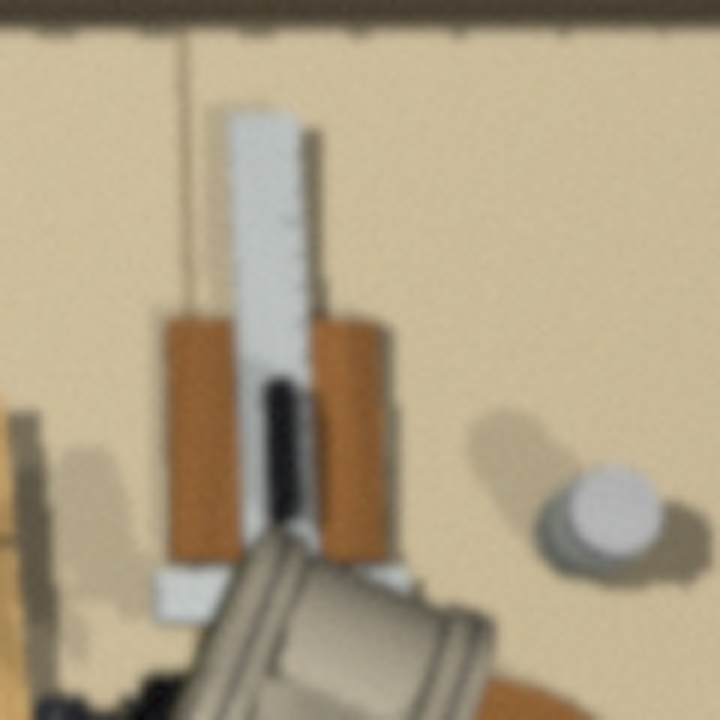

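View pics/s28.png

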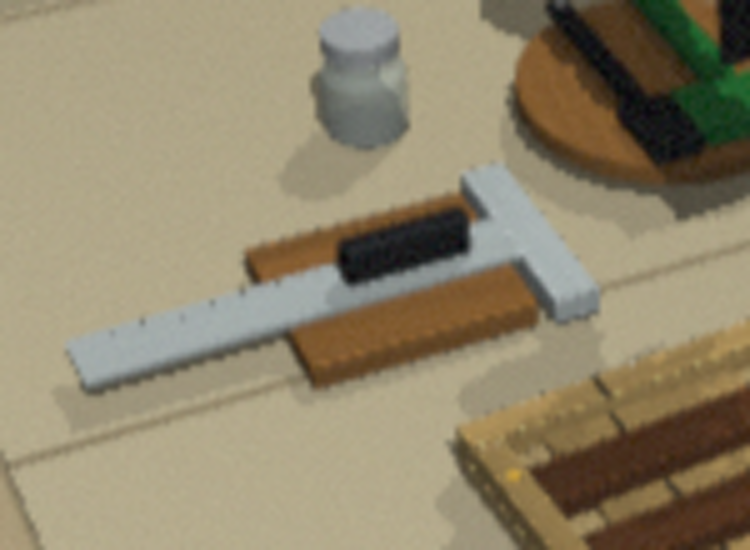

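```bash
cat > sq.py <<'E'
from h import *
t=camera('top'); o=(315,135);k=6
def f(n,A,B,z,**kw):
    d,p,sd,m=edge(t,Z(*A,k,o),Z(*B,k,o),z,half=1.5,**kw); an=(np.degrees(np.arctan2(d[1],d[0]))+45)%180-45
    print(n,'ang',round(an,2),'pt',np.round(p,1),'med',round(float(m),2)); return d,p
dl,pl=f('blade L',(231,130),(236,300),23); dr,pr=f('blade R',(299,130),(309,310),23); dt,pt=f('tip',(236,112),(294,112),23)
C=t['color'].astype(int).sum(2); a=Z(255,365,k,o); b=Z(312,520,k,o)
sub=C[int(a[1]):int(b[1])+1,int(a[0]):int(b[0])+1]; ys,xs=np.nonzero(sub<170); pp=np.c_[xs+int(a[0]),ys+int(a[1])]
w=p2w(t,pp,51); print('grip top px',len(pp),'mean y',np.round(w.mean(0),1),'x range',w[:,0].min(),w[:,0].max()); w2=p2w(t,pp,37);print('at z37',np.round(w2.mean(0),1))
m=(pl+pr)/2; print('blade mid',m, 'tip x',pt)
c=camera('scene'); C=c['color'].astype(int).sum(2); a=Z(330,200,5,(150,110)); b=Z(475,285,5,(150,110))
sub=C[int(a[1]):int(b[1])+1,int(a[0]):int(b[0])+1]; ys,xs=np.nonzero(sub<170); w=p2w(c,[[xs.mean()+int(a[0]),ys.mean()+int(a[1])]],39)[0]; print('scene grip',np.round(w,1),len(xs))
w=p2w(c,[Z(70,345,5,(150,110)),Z(88,378,5,(150,110)),Z(468,180,5,(150,110)),Z(560,308,5,(150,110))],23); print('scene tip corners, fence inner corners',np.round(w,1))
E
python3 sq.py
```

```text
blade L ang 1.41 pt [ 768.2 -244.2] med 0.85
blade R ang -0.54 pt [ 774.  -282.5] med 0.46
tip ang 90.7 pt [ 834.6 -265.5] med 0.2
grip top px 89 mean y [ 631.3 -261.6   51. ] x range 594.4378874320126 668.6058519619601
at z37 [ 634.3 -264.    37. ]
blade mid [ 771.11926 -263.32254] tip x [ 834.60785 -265.47174]
scene grip [ 635.  -263.9   39. ] 231
scene tip corners, fence inner corners [[ 831.7 -278.4   23. ]
 [ 830.8 -246.5   23. ]
 [ 567.  -326.9   23. ]
 [ 568.2 -189.9   23. ]]
```

```bash
python3 - <<'E'
from h import *
go((633,-263,100),np.radians(90))
E
python3 -m crank '[[[0,0,0,0,0,-5,0.45],[0,0,0.03,40,10,-5,0.45],[0,0,0.06,85,20,-5,0.45],[0,0,0.067,130,30,-5,0.45],[0,0,0.067,170,38,10,0.45],[0,0,0.067,195,40,30,0.45],[0,0,0.067,199,40,45,0.45],[0,0,0.067,199,40,50,0.45],[0,0,0.067,199,40,50,0.45]]]';python3 - <<'E'
from h import *
go((633,-263,42),np.radians(90)); pic('s29','scene',(150,80,300,190),5)
E
```

```text
tcp [ 437.5 -201.8  152. ] shift [191.9  74.3  48.2] rot [-0.     0.019  0.067] q [-0.44  0.11  0.82  1.96 -0.08  1.12 -1.08] op 34.7 F [0.2 0.6 0.3] t 32.25
time: 33.15
eef_pos: [636.7, -228.1, 98.0]
tool_rot: [-0.0, 1.0, 0.0, -0.01]
wrist_force: [-0.4, -0.1, 0.3]
opening: 47.9
tcp [ 636.7 -228.1   98. ] shift [-2.5 34.9 56. ] rot [-0.     0.021  0.   ] q [-0.22  0.66  0.72  1.48 -0.44  1.19 -1.  ] op 47.9 F [-0.4 -0.1  0.3] t 33.15
```

View pics/s29.png

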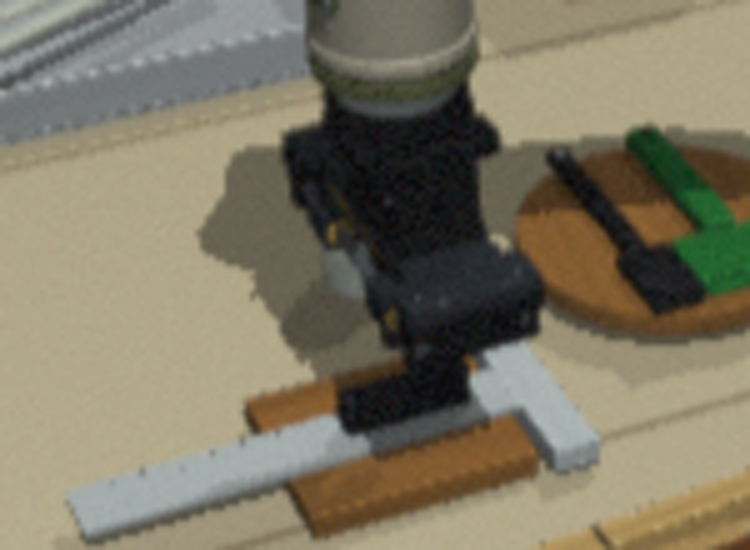

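```bash
python3 -m crank '[[[0,0.021,0,-2.5,20,0,0.45],[0,0.021,0,-2.5,35,0,0.45],[0,0.021,0,-2.5,35,20,0.45],[0,0.021,0,-2.5,35,40,0.45],[0,0.021,0,-2.5,35,56,0.45],[0,0.021,0,-2.5,35,56,0.45]]]';python3 - <<'E'
from h import *
go((633,-263,42),np.radians(90)); pic('s30','scene',(150,80,300,190),5)
E
```

```text
time: 33.8
eef_pos: [632.2, -263.1, 41.3]
tool_rot: [-0.0, 1.0, -0.0, -0.001]
wrist_force: [-0.4, -0.1, -0.5]
opening: 48.0
tcp [ 632.2 -263.1   41.3] shift [ 0.8 -0.1 -0.7] rot [-0.001  0.001 -0.   ] q [-0.14  0.72  0.69  1.51 -0.49  1.09 -0.92] op 48.0 F [-0.4 -0.1 -0.5] t 33.8
```

View pics/s30.png

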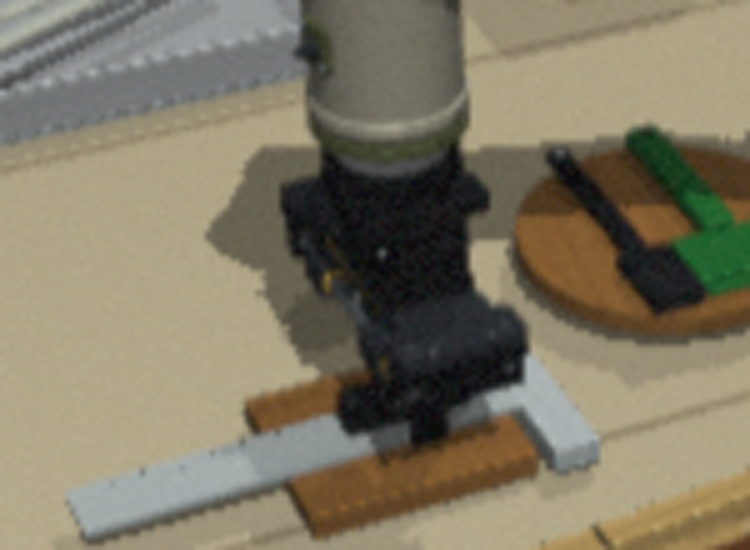

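```bash
python3 -m crank '[[[0,0,0,0,0,0,1],[0,0,0,0,0,0,1],[0,0,0,0,0,0,1],[0,0,0,0,0,0,1],[0,0,0,0,0,0,1],[0,0,0,0,0,0,1],[0,0,0,0,0,-20,1],[0,0,0,0,0,-20,1]]]' 60;python3 - <<'E'
from h import *
go((633,-263,100),np.radians(90)); pic('s31','scene',(150,80,300,190),5)
E
```

```text
time: 34.65
eef_pos: [633.9, -264.1, 64.7]
tool_rot: [0.0, 1.0, -0.0, 0.002]
wrist_force: [0.2, -0.9, -1.9]
opening: 15.1
tcp [ 633.9 -264.1   64.7] shift [ -0.8  -1.1 -35.3] rot [ 0.001 -0.003 -0.   ] q [-0.15  0.7   0.7   1.49 -0.48  1.12 -0.93] op 15.1 F [ 0.2 -0.9 -1.9] t 34.65
```

View pics/s31.png

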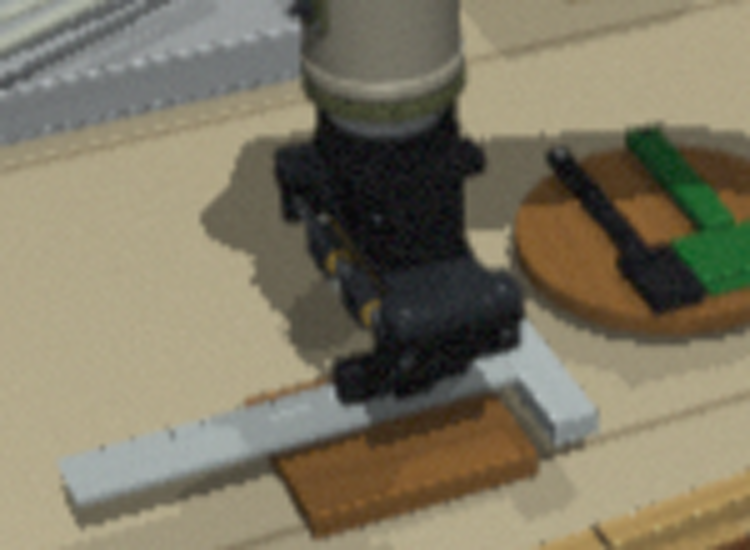

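```bash
python3 - <<'E'
from h import *
print(J(31,-85),J(31,-100)); go(J(31,-105,105),np.radians(3.85))
E
python3 -m crank '[[[0,0,0,0,0,-20,1],[0,0,0,0,0,-40,1],[0,0,-0.1,0,0,-42,1],[0,0,-0.23,-5,-18,-42,1],[0,0,-0.37,-12,-36,-42,1],[0,0,-0.51,-20,-54,-42,1],[0,0,-0.65,-28,-72,-42,1],[0,0,-0.79,-36,-90,-42,1],[0,0,-0.93,-44,-108,-42,1],[0,0,-1.07,-52,-126,-42,1],[0,0,-1.21,-60,-144,-42,1],[0,0,-1.35,-66,-160,-42,1]]]';python3 - <<'E'
from h import *
go(J(31,-105,105),np.radians(3.85)); pic('s32','scene',(170,80,370,230),4)
E
```

```text
[560.57434465 -53.07503441   0.        ] [561.58151397 -68.04118321   0.        ]
tcp [ 633.5 -263.8   63.5] shift [ -71.6 -190.7  -41.7] rot [-1.000e-03 -2.000e-03  1.503e+00] q [-0.15  0.7   0.7   1.5  -0.48  1.12 -0.93] op 15.5 F [-0.1 -0.2 -2.3] t 34.7
time: 35.9
eef_pos: [566.5, -102.6, 104.3]
tool_rot: [0.0, 0.779, 0.627, 0.0]
wrist_force: [0.1, 1.3, -1.8]
opening: 15.6
tcp [ 566.5 -102.6  104.3] shift [ 27.9 -10.8  -0.7] rot [ 0.001 -0.    -0.282] q [-0.28  0.36  0.46  1.77 -0.18  1.05  0.03] op 15.6 F [ 0.1  1.3 -1.8] t 35.9
```

View pics/s32.png

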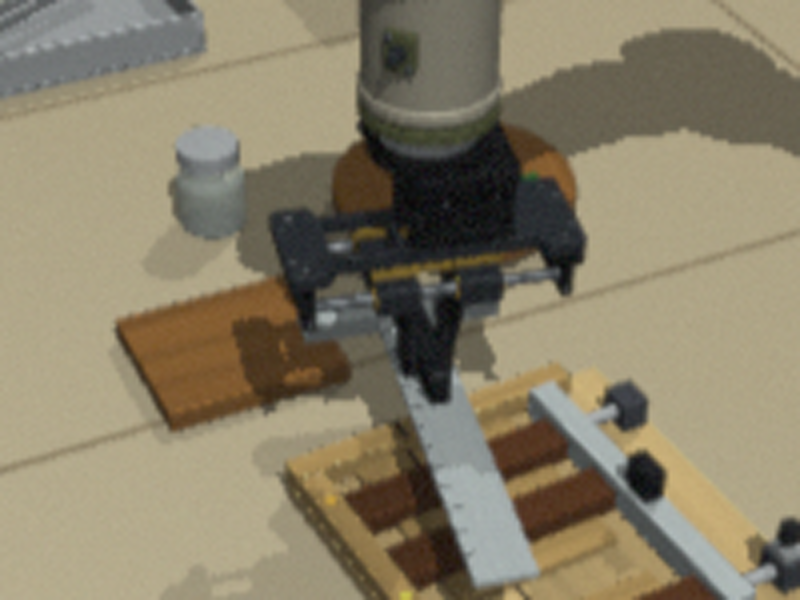

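```bash
python3 -m crank '[[[0,0,-0.14,10,-5,0,1],[0,0,-0.282,20,-10,0,1],[0,0,-0.282,28,-11,0,1],[0,0,-0.282,28,-11,0,1]]]';python3 - <<'E'
from h import *
go(J(31,-93,75),np.radians(3.85))
E
```

```text
time: 36.35
eef_pos: [561.0, -68.7, 103.7]
tool_rot: [-0.001, 0.68, 0.733, 0.001]
wrist_force: [0.6, -0.3, -1.9]
opening: 15.4
tcp [561.  -68.7 103.7] shift [ 7.6  0.7 28.7] rot [-0.    -0.002  0.008] q [-0.29  0.33  0.4   1.8  -0.15  1.04  0.24] op 15.4 F [ 0.6 -0.3 -1.9] t 36.35
```

```bash
python3 -m crank '[[[0,0,0.008,2,0.7,10,1],[0,0,0.008,3,0.7,28,1],[0,0,0.008,3,0.7,28,1],[0,0,0.008,3,0.7,28,1]]]';python3 - <<'E'
from h import *
go(J(31,-93,75),np.radians(3.85)); print(toJ(sense()['eef_pos'])); pic('s33','scene',(200,110,340,215),5.5);pic('t33','top',(225,180,345,290),6.5)
E
```

```text
time: 36.75
eef_pos: [561.1, -66.1, 75.2]
tool_rot: [-0.001, 0.684, 0.73, 0.0]
wrist_force: [-0.3, -1.0, -1.7]
opening: 15.6
tcp [561.1 -66.1  75.2] shift [5.  0.3 0.2] rot [-0.001 -0.002 -0.002] q [-0.29  0.37  0.39  1.82 -0.17  0.99  0.23] op 15.6 F [-0.3 -1.  -1.7] t 36.75
[ 30.6993013  -98.03827965]
```

View pics/s33.png

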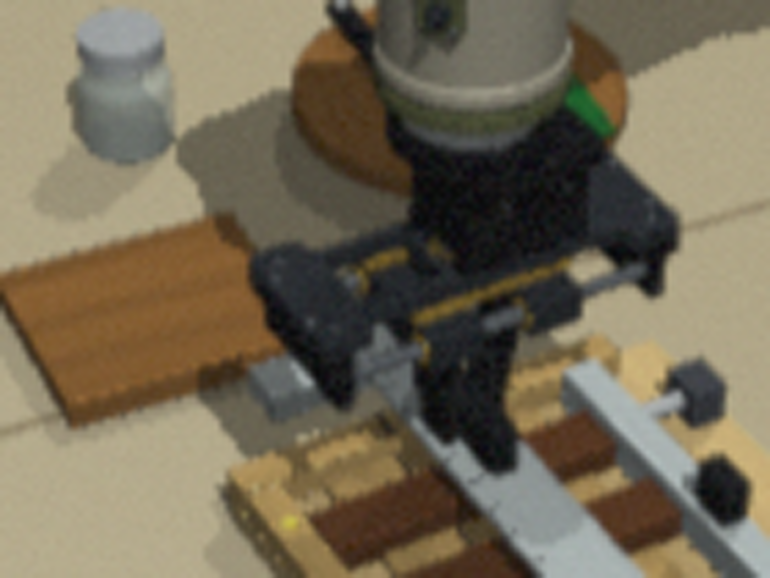

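View pics/t33.png

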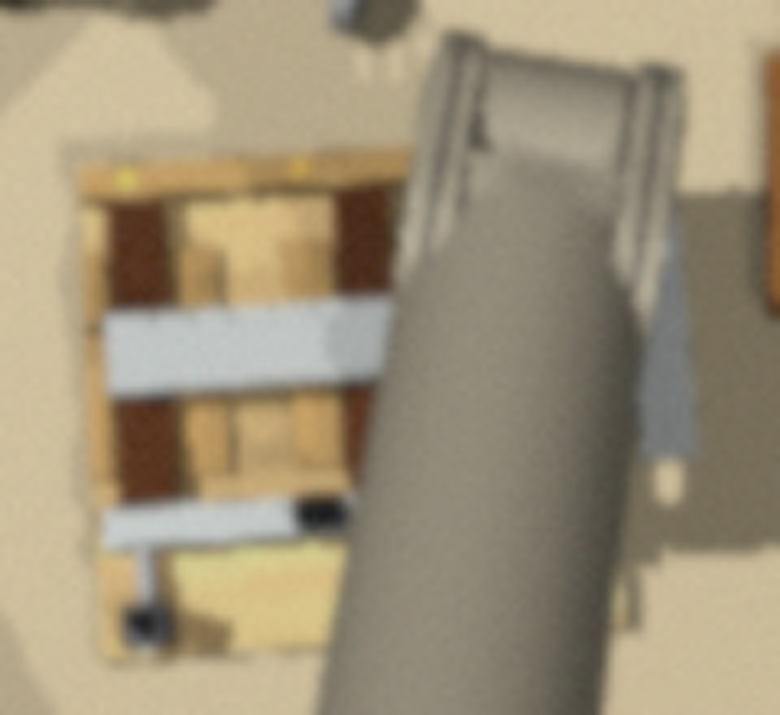

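Run:
```python
from h import *
t=camera('top'); o=(225,180);k=6.5
def f(n,A,B,z,**kw):
    d,p,sd,m=edge(t,Z(*A,k,o),Z(*B,k,o),z,half=1.5,**kw); an=(np.degrees(np.arctan2(d[1],d[0]))+45)%180-45
    print(n,'ang',round(an,2),'jig',np.round(toJ(p),1),'med',round(float(m),2))
for zz in(54,57): 
    f('far edge',(115,314),(375,299),zz); f('near edge',(115,396),(350,380),zz); f('tip',(106,325),(114,385),zz)
f('stop far',(95,170),(390,152),33)
f('bar far',(110,512),(280,501),41)
f('score bay3 strip',(87,330),(103,329),21,mode='dark')
```

```text
far edge ang 93.64 jig [54.3 28.9] med 1.03
near edge ang 94.1 jig [13.1 38.3] med 0.74
tip ang 2.2 jig [ 35.2 103. ] med 0.27
far edge ang 93.64 jig [53.8 28.8] med 1.02
near edge ang 94.14 jig [12.5 39.9] med 0.7
tip ang 2.2 jig [ 34.7 102.8] med 0.27
stop far ang 96.5 jig [135.1  22.4] med 1.44
bar far ang 90.92 jig [-43.1  61.5] med 0.52
score bay3 strip ang 131.15 jig [ 54.8 110. ] med 0.68
```

```bash
python3 -m crank '[[[0,-0.002,0,4,-1,0,1],[0,-0.002,0,8,-1.2,0,1],[0,-0.002,0,8,-1.2,5,1],[0,-0.002,0,8,-1.2,10,1],[0,-0.002,0,8,-1.2,14,1],[0,-0.002,0,8,-1.2,14,1]]]';python3 - <<'E'
from h import *
go(J(29.5,-86,56),np.radians(3.85)); print(toJ(sense()['eef_pos'])); pic('s34','scene',(220,130,340,220),6.5)
E
```

```text
time: 37.5
eef_pos: [559.7, -58.2, 61.4]
tool_rot: [-0.0, 0.683, 0.73, -0.0]
wrist_force: [-0.2, 0.0, -2.5]
opening: 15.6
tcp [559.7 -58.2  61.4] shift [ 4.  -0.3  5.4] rot [-0.001 -0.    -0.001] q [-0.3   0.38  0.38  1.84 -0.17  0.96  0.22] op 15.6 F [-0.2  0.  -2.5] t 37.5
[ 29.7519706  -90.00988327]
```

View pics/s34.png

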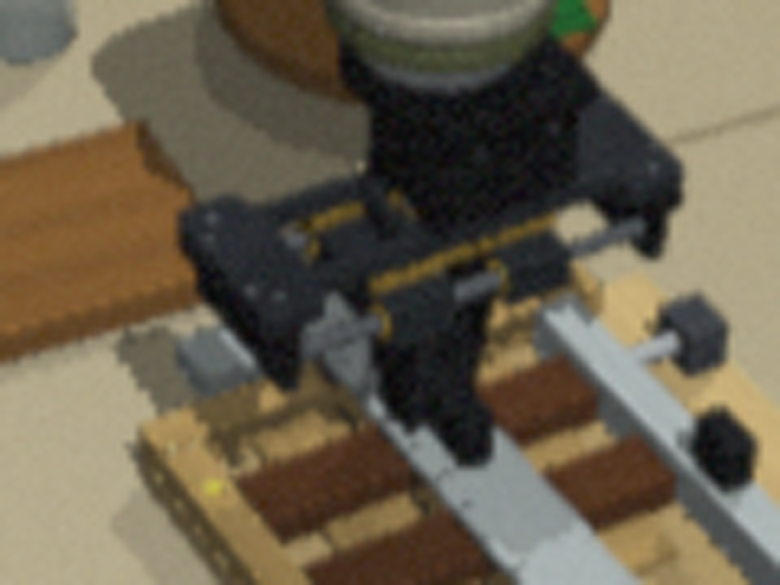

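Lower until contact, reading the force.

```bash
python3 -m crank '[[[0,0,0,0,0,2,1],[0,0,0,0,0,3,1],[0,0,0,0,0,3,1]]]';python3 -m crank '[[[0,0,0,0,0,1.5,1],[0,0,0,0,0,1.5,1],[0,0,0,0,0,1.5,1]]]'
python3 - <<'E'
from h import *
go(J(29.5,-86,56),np.radians(3.85)); print(toJ(sense()['eef_pos']))
E
```

```text
time: 37.85
eef_pos: [559.9, -58.2, 58.7]
tool_rot: [-0.0, 0.683, 0.73, -0.0]
wrist_force: [-0.5, -0.1, -2.7]
opening: 15.3
time: 38.15
eef_pos: [559.8, -58.2, 57.2]
tool_rot: [-0.0, 0.683, 0.73, -0.0]
wrist_force: [0.0, 0.6, -1.7]
opening: 15.7
tcp [559.8 -58.2  57.2] shift [ 4.1 -0.4  1.2] rot [-0.    -0.    -0.001] q [-0.3   0.39  0.38  1.84 -0.17  0.95  0.23] op 15.7 F [ 0.   0.6 -1.7] t 38.15
[ 29.90891322 -90.07023025]
```

```bash
python3 -m crank '[[[0,0,0,0,0,1,1],[0,0,0,0,0,1.2,1],[0,0,0,0,0,1.2,1]]]'; python3 -m crank '[[[0,0,0,0,0,1,1],[0,0,0,0,0,1,1],[0,0,0,0,0,1,1]]]'
python3 - <<'E'
from h import *
go(J(29.5,-86,56),np.radians(3.85)); pic('s35','scene',(220,130,340,220),6.5)
E
```

```text
time: 38.45
eef_pos: [559.9, -58.3, 56.9]
tool_rot: [-0.0, 0.684, 0.73, 0.0]
wrist_force: [-5.3, 0.9, 9.6]
opening: 15.1
time: 38.75
eef_pos: [559.9, -58.2, 57.0]
tool_rot: [-0.0, 0.684, 0.73, 0.0]
wrist_force: [-5.9, 1.1, 9.5]
opening: 15.8
tcp [559.9 -58.2  57. ] shift [ 4.1 -0.5  1. ] rot [ 0.    -0.001 -0.002] q [-0.3   0.39  0.38  1.84 -0.18  0.95  0.23] op 15.8 F [-5.9  1.1  9.5] t 38.75
```

View pics/s35.png

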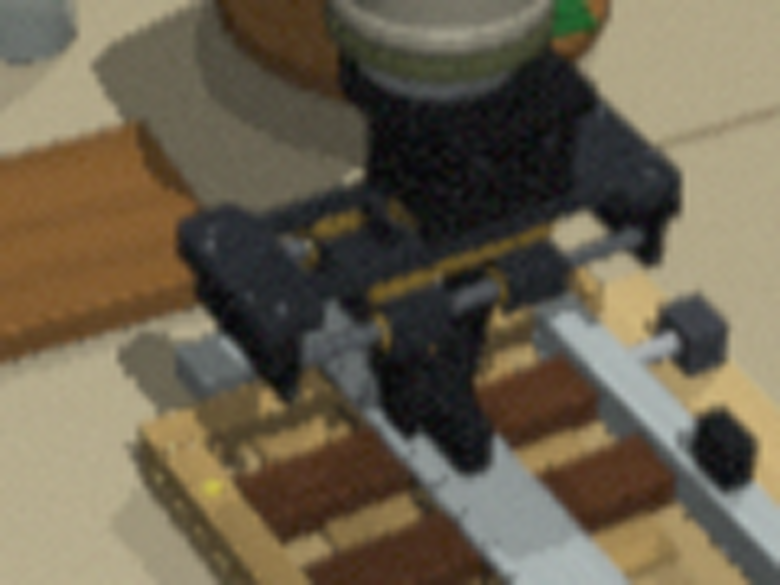

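```bash
python3 -m crank '[[[0,0,0,0,-0.3,-0.6,1],[0,0,0,1,-0.3,-0.6,1],[0,0,0,2,-0.3,-0.6,1],[0,0,0,2,-0.3,-0.6,1]]]'; python3 -m crank '[[[0,0,0,1,0,0,1],[0,0,0,2,0,0,1],[0,0,0,2,0,0,1]]]'
python3 - <<'E'
from h import *
go(J(29.5,-86,56),np.radians(3.85));print(toJ(sense()['eef_pos']))
E
```

```text
time: 39.2
eef_pos: [559.4, -56.0, 57.4]
tool_rot: [-0.0, 0.683, 0.73, 0.0]
wrist_force: [0.5, -0.2, -1.8]
opening: 15.3
time: 39.5
eef_pos: [559.2, -54.3, 57.3]
tool_rot: [-0.0, 0.684, 0.73, 0.0]
wrist_force: [0.6, -1.9, -3.2]
opening: 15.4
tcp [559.2 -54.3  57.3] shift [ 0.1 -0.1  1.3] rot [-0.    -0.001 -0.002] q [-0.3   0.38  0.38  1.84 -0.17  0.95  0.22] op 15.4 F [ 0.6 -1.9 -3.2] t 39.5
[ 29.59258069 -86.13246873]
```

```bash
python3 -m crank '[[[0,0,0,1,0,0,1],[0,0,0,1.5,0,0,1],[0,0,0,1.5,0,0,1]]]'; python3 -m crank '[[[0,0,0,1,0,0,1],[0,0,0,1.5,0,0,1],[0,0,0,1.5,0,0,1]]]'
python3 - <<'E'
from h import *
go(J(29.5,-86,56),np.radians(3.85));print(toJ(sense()['eef_pos']))
pic('t36','top',(225,180,345,290),6.5)
t=camera('top'); o=(225,180);k=6.5
E
```

```text
time: 39.8
eef_pos: [559.3, -54.1, 57.3]
tool_rot: [0.0, 0.684, 0.73, -0.0]
wrist_force: [2.0, -5.5, -4.1]
opening: 15.9
time: 40.1
eef_pos: [559.3, -54.0, 57.3]
tool_rot: [0.001, 0.684, 0.729, -0.001]
wrist_force: [2.8, -7.8, -5.6]
opening: 15.6
tcp [559.3 -54.   57.3] shift [-0.1 -0.2  1.3] rot [ 0.     0.003 -0.004] q [-0.31  0.38  0.38  1.84 -0.17  0.95  0.21] op 15.6 F [ 2.8 -7.8 -5.6] t 40.1
[ 29.66099594 -85.85035047]
```

View pics/t36.png

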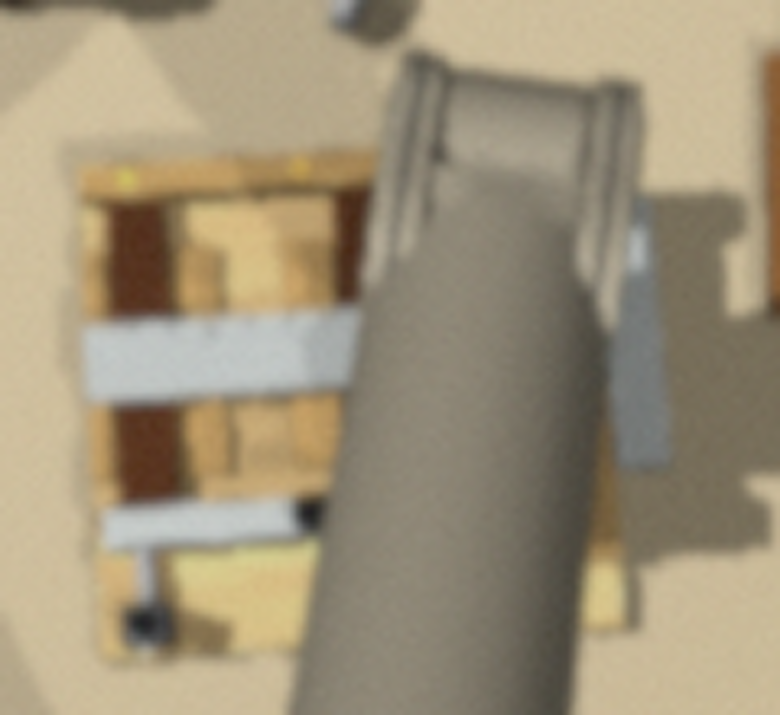

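```bash
cat > m.py <<'E'
from h import *
t=camera('top'); o=(225,180);k=6.5
def f(n,A,B,z,**kw):
    d,p,sd,m=edge(t,Z(*A,k,o),Z(*B,k,o),z,half=1.5,**kw); an=(np.degrees(np.arctan2(d[1],d[0]))+45)%180-45
    j=toJ(p); print(n,'ang',round(an,2),'jig',np.round(j,1),'x@y=0',round(float(j[0]-(j[1])*-np.tan(np.radians(an-90)-YAW)),1),'med',round(float(m),2))
f('far edge',(110,323),(345,307),37); f('near edge',(110,402),(340,386),37)
E
python3 m.py
python3 - <<'E'
from h import *
# score earlier, from file t27 (top, before square): zoom6, box(205,180)
im=cv2.imread('pics/t27.png')[:,:,::-1]
t=camera('top'); 
def line(A,B,z,n):
    g=cv2.GaussianBlur(cv2.cvtColor(np.ascontiguousarray(im),cv2.COLOR_RGB2GRAY),(0,0),3).astype(np.float32)
    P=[]
    for u in np.linspace(0,1,15):
        x=A[0]+(B[0]-A[0])*u; y=A[1]+(B[1]-A[1])*u; col=g[int(y)-10:int(y)+11,int(round(x))]; P.append((x,int(y)-10+int(np.argmin(col))))
    w=p2w(t,[Z(*p,6,(205,180)) for p in P],z); j=np.array([toJ(q) for q in w]); print(n,'score jig x med',np.round(np.median(j[:,0]),1),'spread',np.round(j[:,0].std(),1),'y',np.round(j[:,1].mean(),0))
line((640,272),(670,270),33,'rail'); line((385,292),(430,288),21,'strip'); line((290,297),(325,295),21,'strip2'); line((335,294),(378,292),15,'floor'); line((500,283),(530,281),21,'strip3')
E
```

```text
far edge ang 93.54 jig [52.3 42.3] x@y=0 52.1 med 0.7
near edge ang 94.17 jig [12.5 38.7] x@y=0 12.7 med 0.78
rail score jig x med 52.0 spread 0.3 y -138.0
strip score jig x med 52.9 spread 0.4 y -1.0
strip2 score jig x med 52.8 spread 0.4 y 55.0
floor score jig x med 51.9 spread 0.4 y 28.0
strip3 score jig x med 52.6 spread 0.3 y -61.0
```

```bash
python3 -m crank '[[[0,0,0,0.5,0,0.4,1],[0,0,0,0.5,0,0.8,1],[0,0,0,0.5,0,0.8,1]]]'; python3 -m crank '[[[0,0,0,0.3,0,0,0.9],[0,0,0,0.3,0,0,0.75],[0,0,0,0.3,0,0,0.65],[0,0,0,0.3,0,0,0.65],[0,0,0,0.3,0,0,0.65],[0,0,0,0.3,0,0,0.65]]]'
python3 - <<'E'
from h import *
go(J(29.5,-86,120),np.radians(3.85))
E
python3 m.py
```

```text
time: 40.6
eef_pos: [559.3, -54.1, 57.0]
tool_rot: [0.001, 0.685, 0.729, -0.001]
wrist_force: [-2.2, -4.6, 3.6]
opening: 15.8
time: 41.2
eef_pos: [559.3, -53.5, 57.0]
tool_rot: [0.001, 0.684, 0.729, -0.001]
wrist_force: [-0.1, -0.1, 0.4]
opening: 30.8
tcp [559.3 -53.5  57. ] shift [ -0.8  -0.2 -63. ] rot [ 0.001  0.003 -0.004] q [-0.31  0.38  0.38  1.84 -0.17  0.95  0.21] op 30.8 F [-0.1 -0.1  0.4] t 41.2
far edge ang 93.54 jig [52.4 43.1] x@y=0 52.1 med 0.71
near edge ang 94.88 jig [12.9 39.7] x@y=0 13.6 med 0.69
```

Released, no contact. Raise straight up and swing away to inspect.

```bash
python3 -m crank '[[[0,0,0,0,0,-15,0.65],[0,0,0,0,0,-40,0.65],[0,0,0,0,0,-90,0.65],[0,0,0,0,0,-130,0.65],[0,0,0,-30,-40,-130,0.65],[0,0,0,-70,-80,-130,0.65],[0,0,0,-110,-110,-130,0.65],[0,0,0,-155,-130,-130,0.65],[0,0,0,-200,-140,-130,0.65],[0,0,0,-245,-150,-130,0.65],[0,0,0,-290,-150,-130,0.65],[0,0,0,-290,-150,-130,0.65]]]'
python3 - <<'E'
from h import *
pic('t37','top',(215,180,345,290),6); pic('s37','scene',(225,140,385,260),5); pic('t37f','top'); pic('s37f','scene')
E
```

```text
time: 42.45
eef_pos: [425.8, -358.1, 188.8]
tool_rot: [0.002, 0.687, 0.727, -0.002]
wrist_force: [-0.2, 0.6, 0.1]
opening: 30.6
```

View pics/t37.png

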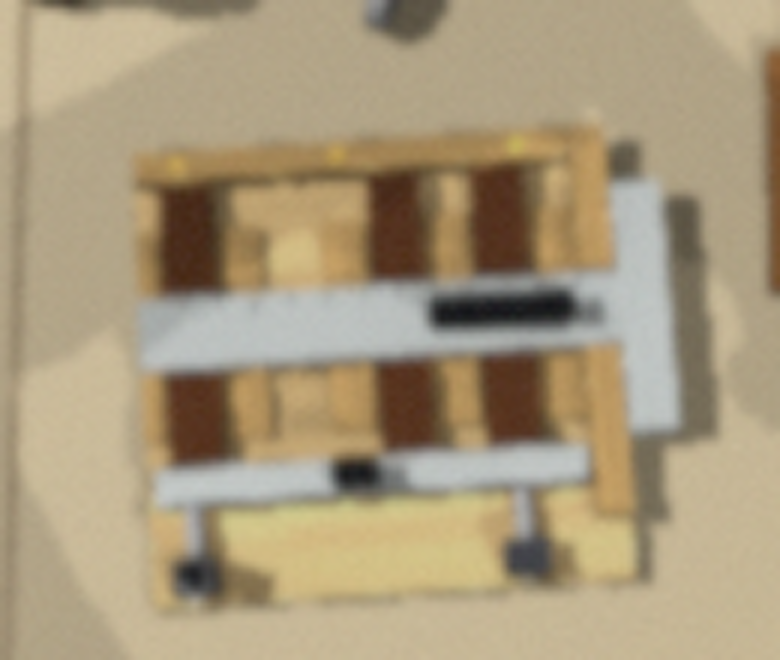

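View pics/s37.png

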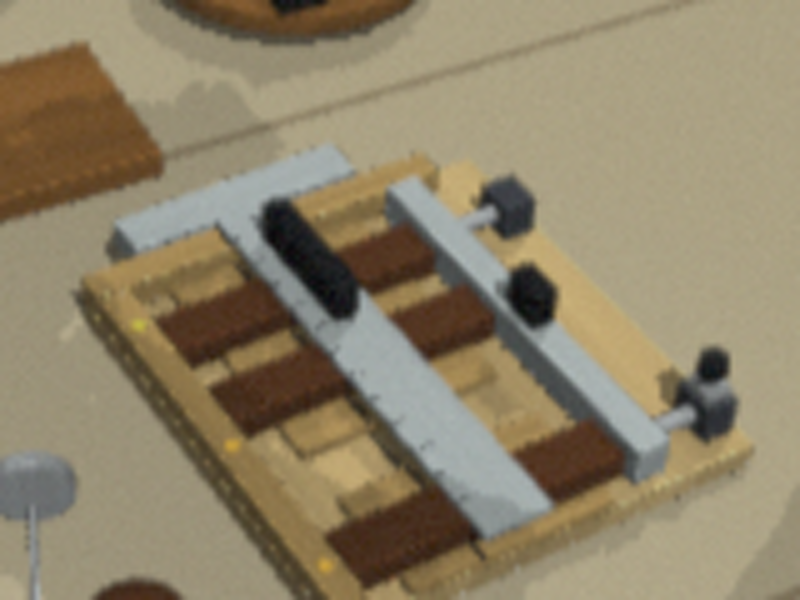

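View pics/s37f.png

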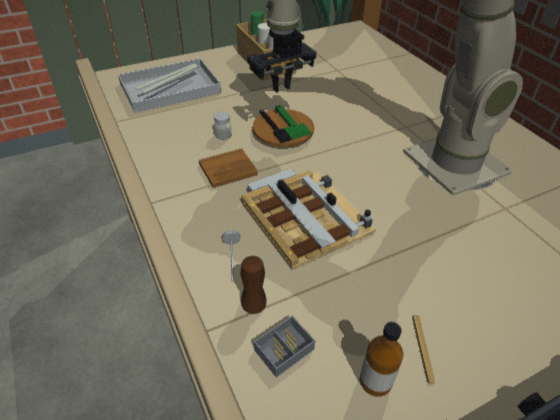

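```bash
python3 - <<'E'
from h import *
c=camera('scene'); t=camera('top')
def f(cc,n,A,B,z,k,o,half=1.5,**kw):
    d,p,sd,m=edge(cc,Z(*A,k,o),Z(*B,k,o),z,half=half,**kw); an=(np.degrees(np.arctan2(d[1],d[0]))+45)%180-45
    print(n,'ang',round(an,2),'jig',np.round(toJ(p),1),'med',round(float(m),2))
o=(215,180)
f(t,'T far L',(160,295),(410,281),37,6,o); f(t,'T far R',(430,280),(600,272),37,6,o); f(t,'T near',(160,370),(600,344),37,6,o)
f(t,'T rail outer far',(603,140),(612,260),33,6,o); f(t,'T rail outer near',(624,360),(631,500),33,6,o)
f(t,'T fence outer',(664,190),(680,420),37,6,o,half=1);f(t,'T fence inner far',(613,190),(617,260),37,6,o,half=1.2);f(t,'T tip',(140,305),(144,360),37,6,o)
im=cv2.imread('pics/s27.png')  # before
o=(225,140)
f(c,'S far edge top',(235,235),(470,520),37,5,o); f(c,'S near edge',(370,305),(540,490),37,5,o)
E
python3 - <<'E'
import cv2,numpy as np
a=cv2.imread('pics/s27.png')[90:460,60:560]; b=cv2.imread('pics/s37.png')[140:510,60:560]
cv2.imwrite('pics/cmp.png',cv2.resize(np.vstack([a[:150,:400],b[:150,:400]]),None,fx=1.9,fy=1.9))
E
```

```text
T far L ang 94.4 jig [52.6 35.1] med 1.03
T far R ang 91.19 jig [ 52.4 -96.2] med 1.24
T near ang 93.39 jig [ 11.5 -20. ] med 0.74
T rail outer far ang 6.74 jig [  90.  -151.3] med 0.83
T rail outer near ang 3.08 jig [ -38.6 -150.2] med 0.78
T fence outer ang 3.47 jig [  31.6 -177.7] med 0.91
T fence inner far ang 8.75 jig [  74.5 -150.8] med 1.68
T tip ang 9.74 jig [ 33.1 114.6] med 2.1
S far edge top ang 93.72 jig [48.5 19.9] med 0.18
S near edge ang 93.7 jig [ 8.1 16.1] med 0.72
```

View pics/cmp.png

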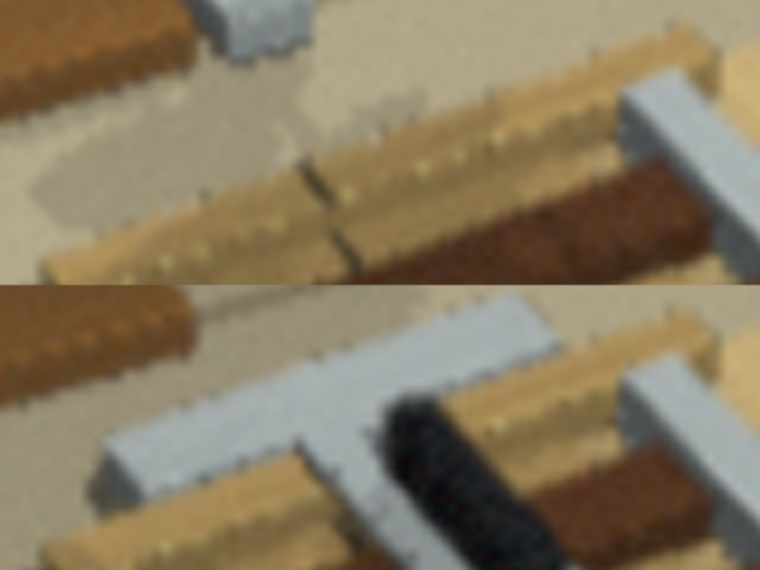

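```bash
python3 -c "
from cell import *
print(sense()['wrist_force'],sense()['time']); print(sign_off())"
```

```text
[-0.82856957 -0.07978478  0.39519521] 42.75
the job is handed in; nothing more can be done
None
```

The rack is set up as you asked and handed in at 42.8 s, with the arm clear of everything. No verdict came back.

- **Brush and scraper:** both lie flat on the turntable.
- **Slats:** there were three. They lie flat in bays 0, 1 and 3, with their far ends measured at 116.5–117.4 mm along the jig; the stop face is at 117 mm.
- **Clamp:** I pushed the bar until it no longer moved (18 N, then 25 N with no further travel). The handle measures −54.4 mm in the top view and −55.7 mm in the scene view, against −54 mm expected at home. I took that as the plunger having clicked, but I could not hear or see the click itself.
- **Square:** I slid it onto the datum rail until it met about 8 N of resistance, then released it flat on the slats.
    - The blade's far edge reads 52.1–52.6 mm in the top view, and the scored line reads 52.0–52.9 mm in that view.
    - The fence's inner face works out at about −149.7 mm, against the rail face at about −150 to −151 mm. Fence and rail agree in angle to within about half a degree.

The two cameras disagreed by about 3–4 mm along the jig, so I compared things only within one view. In the scene view, the blade edge and the scored line also coincide to about 1 mm where they cross the rail. The top-view reading of the near part of the fence's inner edge was noisy, so I relied on its outer edge and on the contact force. I saw no knock to the square and no slackening of the grip. In the last scene picture the other things look undisturbed; I did not measure them.

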